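# Lock the engraving turntable with its pin and unscrew the bead jar

## Robot

A 6-joint arm with a two-finger parallel gripper is mounted at the origin on the work surface. World frame = base frame: x ahead of the robot, y to its left, z up, the work surface at z = 0. Lengths are in m, angles in rad, forces in N, time in s.
With the tool pointing down it reaches from about 0.35 to 0.85 m from the base axis. Payload 8.1 kg.
Tool frame: the origin (TCP) lies between the finger pads; the fingertips stand tips_ahead ahead of it and the grasp point (between the pads) lies 8 mm behind it (tips_ahead is the distance from the TCP to the fingertips, in m); z points along the fingers, x is the direction in which the jaws open and shut, and the axes are right-handed (so a half turn about z gives the same grasp; the last joint's range is limited). The gripper opens to 93 mm and grips with 3 to 60 N. Pads are 15 mm wide; open, the fingers measure 128 mm over their backs; the gripper's body (75 mm by 188 mm) begins 65 mm behind the grasp point.
Start: joints at [-1.233, 0.13, 1.488, -0, 1.523, -0.085], TCP at [0.246, -0.547, 0.204] pointing down, gripper open.
Joint ranges: [-2.96, 2.96], [-0.89, 2.26], [0.02, 2.5], [-1.34, 4.48], [0, 2.73], [-2.66, 2.66]. Speed limits (rad/s): [2.39, 2.39, 2.79, 3.14, 3.14, 3.14].

## Interface

Orientations are given as a rotation vector (axis times angle).
In Python, from plant import * gives the robot as it stands.
- The arm moves only by the tool play_rows, never from a script. Its argument "increments" is a list that holds one entry, the list of rows, each a list of 4 numbers: the shift along the tool's x, y, z in cm, then the turn about the tool's z in rad. A call has 1 to 5 rows; each row is the pose to reach, as a shift and turn from the pose measured when the call began, along the tool's axes at that moment; what a row does not reach only later rows make up. A row lasts 1/10 s, in which the tool goes at most 50 mm and 8.59 degrees, less where a joint would pass 70% of its speed; a pose out of reach is approached as far as the arm can. A call with a gripper value outside its range is refused whole. "jaw" is the finger opening in cm, from 0 to 9.3, set as the call begins (left out, the last holds). The fingers move at their own pace and stop on an object; "squeeze" is the grip in N (left out, the last holds). Time passes only in rows, so rows that repeat a pose let the fingers close. It gives the time, the measured TCP pose, the force and the opening at its end, in the units of the state.
- read_state(): the state, without advancing time (a new reading comes with each control period).
- read_camera(name): name is "scene" or "side" or "wrist"; returns (picture, depth): 480x640x3 uint8, blue, green, red; 480x640 float32, m along the optical axis (not along the pixel's ray), 0 where there is no reading.
- camera_params(name): a dict with "K" (3x3 intrinsics, pixels), "eye" and "orientation" of the camera in the world. Camera axes: x right, y up, looking along -z (the intrinsics and any distortion apply to the point x, -y, -z); pixel columns grow to the right and rows downward; lengths in m; the calibration is good to about 2 mm. A picture is of the moment at which its call begins: read the wrist's pose just before it. camera_params takes no time and is no camera call; for the wrist camera it gives the pose at the moment of the call.
- close_job(): hands the job in, once; it reports no verdict.
The state is a dict: "t": time; "q": joint angles; "dq": joint speeds; "joint_torque": joint torques, N m; "tool_pos": TCP position; "orientation": TCP orientation; "force": force on the tool from outside, world axes, zero at the start; "wrist_torque": the same for the moment, N m; "opening": finger opening in m.
Only numpy, scipy, OpenCV 4.12 (cv2) and the standard library are available. Lean on these libraries where they do the work, as an engineer would, in place of code of your own. Each camera call takes 0.05 s, during which the arm holds its last target.

## Task

Take the red-headed index pin out of the pocket tray and push it fully home, head down on the plate, in the hole at the end of the turntable's arm, so that the jar can no longer turn, and let go of it. Then unscrew the jar's tight black cap anticlockwise until its threads come free, lift it straight up and finish while still holding it, level and still, over the middle of the jar with its lower edge about two centimetres above the jar's mouth. Leave the pin in its hole, do not force the turntable round or pull the cap off by force, and leave the other things where they are.

Things in the scene. Friction and masses are not known exactly. Their poses are not given: they have to be found in the camera images.
- pin_head (a point): The index pin: a bright red cylindrical head 16 mm in diameter and 18 mm tall on a steel shank 10 mm in diameter and 18 mm long with a tapered foot, 25 g. It stands upright in a pocket of the tray, the head wholly above the tray's face. This point is the centre of the head: 9 mm above the head's underside (shoulder) and 27 mm above the foot; z points up along the pin.
- pin_shoulder (a point): The centre of the underside of the pin's head, 18 mm above its foot. At the start it is 2 mm above the tray's face; it rests on the turntable arm's face when the pin is fully home.
- tray: Fixed light wooden pocket tray, 110 mm (its x) by 180 mm (its y), 26 mm tall; origin at the centre of its underside. Six square pockets, 12.5 mm wide, 16 mm deep, at x = -25, +25 and y = -60, 0, +60 mm. The red pin and two other bits change places between (-25,-60), (25,0) and (-25,60); they stand up to 20 mm above its face. Beside each bit, along the tray's x, nothing stands.
- index_hole (a point): Mouth of the index hole, in the top face of the flat arm of the aluminium turntable, 27 mm above the table, 95 mm from the jar's axis. Hole 12 mm wide, 2 mm chamfer; it runs on, lined up at the start, into a like hole in the grey fixed base, deeper than 18 mm in all. z is up; its y axis points level from the hole to the jar's axis.
- jar_mouth (a point): Centre of the top of the rim of the clear jar with coloured beads, 103 mm above the table. The jar (64 mm wide, neck 38 mm) is clamped on the round turntable by three blue pads reaching 49 mm above the table and 46 mm from the axis. z is up; y points away from the index arm. A springy rubber disc in the mouth keeps the cap tight and stands up to 9 mm above the rim when it is off.
- cap_center (a point): Black ribbed screw cap, 56 mm in diameter, 28 mm tall, hollow below, 50 g, with a white stripe on top. This point is its centre, 14 mm above its lower edge. Screwed on, its lower edge is about 86 mm and its top 114 mm above the table; the skirt reaches 17 mm below the jar's rim. Breaking it loose takes about 0.3 N m: grip its sides with some 50 N or more.
- cap_mark (a point): Outer part of the white stripe on the cap's top, 22 mm from its axis along the cap's x axis. Screwed on, it lies within 6 degrees of jar_mouth's x axis. The cap has three quick threads: turned anticlockwise (from above) about 50 degrees it is free, at about 95 it meets the next thread's stop; so turn about 72 in one grasp. It may rise a few mm meanwhile. Then it lifts straight off.
- turntable (a joint): Angle of the turntable about the jar's upright axis, rad, positive anticlockwise from above; 0 at the start with the index holes lined up. It turns freely (about 0.04 N m) until the pin is in.
- stone: Bystander: buff conical grinding stone, 15 mm wide, on a 10 mm shank in the tray; origin at its foot.
- collet: Bystander: brass collet, 16 mm wide, on a 10 mm shank in the tray; origin at its foot.
- ink_bottle: Bystander: amber jar, 54 mm wide, 100 mm tall; origin at the centre of its underside.
- paint_pot: Bystander: white pot with a red lid, 48 mm wide, 70 mm tall; origin at the centre of its underside.
- spool: Bystander: dark red spool, 40 mm wide, 51 mm tall; origin at the centre of its underside.
- tumbler_center (a point): Bystander: green drinking glass, 72 mm wide, 100 mm tall; this point is half-way up on its axis.
- screwdriver: Bystander: screwdriver lying on the table; origin under its middle.
There are look-alikes about, which are no part of the job. What is meant by the part that bears cap_center is not green, purple or yellow, and is the larger of those in its own colour.

How it is judged:
On the way, in this order (a step that is already met when the one before it is completed fails the run):
1. the index pin is fully home in the turntable's hole, and let go (horizontal distance between pin_shoulder and index_hole below 0.004 m and z of pin_shoulder in the frame of index_hole between -0.003 and 0.003 m and contact force between the fingers and pin below 0.1 N), for 0.2 s.
2. the cap has been turned free of its threads while still on the jar (horizontal distance between pin_shoulder and index_hole below 0.004 m and z of pin_shoulder in the frame of index_hole between -0.003 and 0.003 m and value of joint turntable between -0.12 and 0.12 rad and y of cap_mark in the frame of jar_mouth above 0.014 m and z of cap_center in the frame of jar_mouth below 0.01 m and horizontal distance between cap_center and jar_mouth below 0.008 m), for 0.05 s.
At the end, for the whole second after the job is handed in: Pin still home (3 mm in height, 4 mm sideways), turntable within 0.12 rad of its start; cap in the fingers, still, touching nothing of the jar or holder, level within 0.2 rad, within 15 mm of the jar's axis, its lower edge 6 to 50 mm above the glass rim (horizontal distance between pin_shoulder and index_hole below 0.004 m and z of pin_shoulder in the frame of index_hole between -0.003 and 0.003 m and value of joint turntable between -0.12 and 0.12 rad and z of cap_center in the frame of jar_mouth between 0.02 and 0.064 m and horizontal distance between cap_center and jar_mouth below 0.015 m and angle between cap_center's own z axis and vertical below 0.2 rad and contact force between the fingers and cap above 1 N and contact force between cap and holder below 0.05 N and linear speed of cap below 0.03 m/s); the arm keeps its last pose, push and grip.
It fails at once if a bystander is moved by more than 25 mm (distance of any of stone, collet, ink_bottle, paint_pot, spool, tumbler_center, screwdriver from where it was at the start of the episode above 0.025 m).
It fails at once if the cap is forced up off the jar before its threads have been turned free (y of cap_mark in the frame of jar_mouth below 0.01 m and z of cap_center in the frame of jar_mouth between 0.006 and 0.02 m).
It fails at once if the turntable is forced round by more than 0.35 rad (value of joint turntable below -0.35 rad or value of joint turntable above 0.35 rad).
It also fails if it takes over 54 s, if anything falls off the work surface, if the arm or the gripper's body presses on something with over 40 N, if the wrist force passes 120 N, or if a joint passes its speed limit or range.

## Working session

There is one attempt and no reset: what is moved stays moved. The work goes in short steps, Python scripts to look and compute and a tool call to move; the robot and the scene stay as the last step left them, time stands still between calls to the robot, and variables do not carry over. Pictures are saved under pics/ and viewed, and the job is handed in when it is done.

Besides the shell and the picture viewer there is one more tool, called after ">>>" in YAML: its name, and indented under it one key for each argument. play_rows: Moves the arm, as the interface text tells. Its arguments: {"type":"object","properties":{"increments":{"type":"array"},"jaw":{"type":"number"},"squeeze":{"type":"number"}},"required":["increments"]}

```bash
ls; mkdir -p pics
python3 - <<'E'
from plant import *
import cv2,numpy as np
s=read_state();print(s)
for n in ["scene","side","wrist"]:
    p=camera_params(n);print(n,p)
    im,d=read_camera(n);cv2.imwrite(f"pics/{n}0.png",im);np.save(f"pics/{n}0.npy",d)
E
```

```text
pics
{'t': 0.0, 'q': array([-1.23340371e+00,  1.31172218e-01,  1.48924227e+00, -1.98022323e-05,
        1.52299882e+00, -8.54013747e-02]), 'dq': array([-0.00048769, -0.00037612, -0.00158138, -0.00084877, -0.00166204,
       -0.00076994]), 'joint_torque': array([-3.86143311e-04, -5.59831882e+01, -4.91766143e+01,  7.67250219e-02,
        3.52665852e-02, -2.04440989e-04]), 'tool_pos': array([ 0.24600454, -0.54660904,  0.2026012 ]), 'orientation': array([-2.63718218e+00,  1.70527431e+00,  2.27855418e-03]), 'force': array([-0.13672402, -0.74191606, -0.08700371]), 'wrist_torque': array([-0.04006192, -0.00110982,  0.02857449]), 'opening': 0.09302151931860002}
scene {'K': array([[465.8359684 ,   0.        , 318.9381591 ],
       [  0.        , 465.8359684 , 240.63876311],
       [  0.        ,   0.        ,   1.        ]]), 'eye': array([1.41215405, 0.4407326 , 0.69689865]), 'orientation': array([0.60698663, 0.9418123 , 1.80980588])}
side {'K': array([[452.00889428,   0.        , 328.62671641],
       [  0.        , 452.00889428, 241.81452147],
       [  0.        ,   0.        ,   1.        ]]), 'eye': array([0.33992081, 0.63989026, 0.87633564]), 'orientation': array([ 0.1826476 , -0.91524971, -2.55926087])}
wrist {'K': array([[415.75199663,   0.        , 319.23163476],
       [  0.        , 415.75199663, 235.86848732],
       [  0.        ,   0.        ,   1.        ]]), 'eye': array([ 0.31055907, -0.51833889,  0.38361158]), 'orientation': array([-0.22877486,  0.14970247, -1.14187529])}
```

View pics/scene0.png

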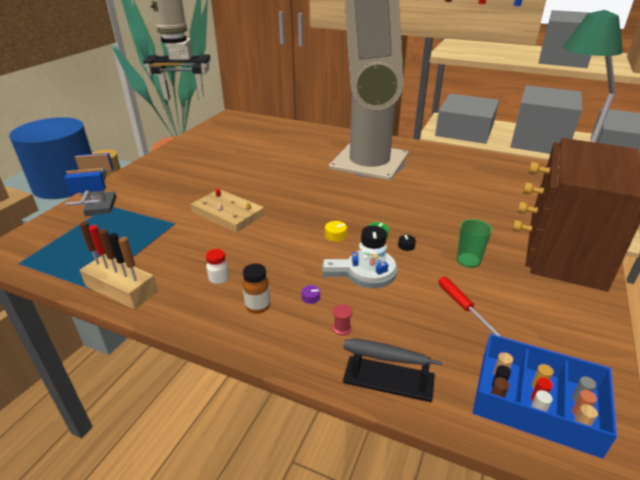

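View pics/side0.png

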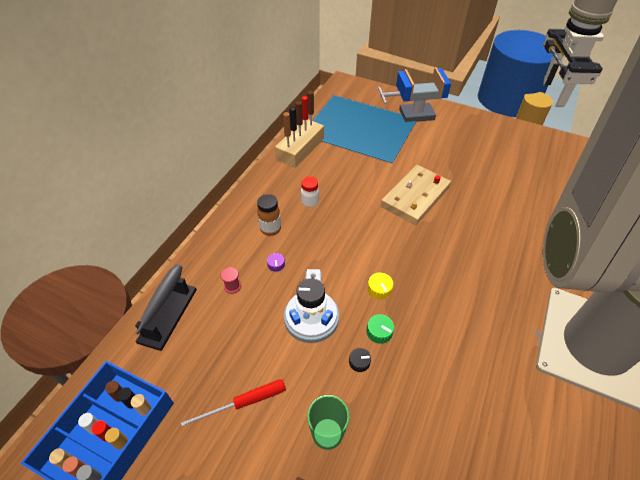

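View pics/wrist0.png

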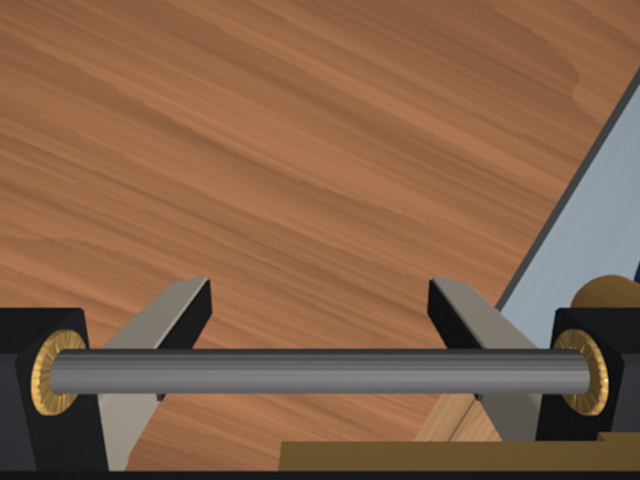

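The side view shows the red pin at (437,180), the tray around (416,193), the jar cap at (311,290) and the arm hole near (314,273). In the scene view the pin is at (218,193) and the cap at (373,237).

```bash
cat > h.py <<'E'
from plant import *
import numpy as np,cv2
from scipy.spatial.transform import Rotation as R
def ray(p,u,v):
    K=np.array(p["K"]);M=R.from_rotvec(p["orientation"]).as_matrix()
    return M@np.array([(u-K[0,2])/K[0,0],-(v-K[1,2])/K[1,1],-1.0])
def at_z(p,u,v,z):
    r=ray(p,u,v);e=np.array(p["eye"]);return e+r*(z-e[2])/r[2]
def at_d(p,u,v,d): return np.array(p["eye"])+ray(p,u,v)*d
def cloud(p,d):
    v,u=np.mgrid[0:480,0:640];K=p["K"]
    c=np.stack([(u-K[0,2])/K[0,0],-(v-K[1,2])/K[1,1],-np.ones(u.shape)],-1)*d[...,None]
    return c@R.from_rotvec(p["orientation"]).as_matrix().T+p["eye"]
def proj(p,X):
    M=R.from_rotvec(p["orientation"]).as_matrix();c=M.T@(np.array(X)-p["eye"]);K=p["K"]
    return K[0,0]*c[0]/-c[2]+K[0,2],K[1,1]*-c[1]/-c[2]+K[1,2]
E
python3 - <<'E'
import plant;print([n for n in dir(plant) if n[0]!='_'])
try: print(tips_ahead)
except Exception as e: print(e)
from h import *
for n,box in [("side",(360,140,470,230)),("side",(270,250,360,350)),("scene",(180,175,270,235)),("scene",(315,215,405,290))]:
    im=cv2.imread(f"pics/{n}0.png");x0,y0,x1,y1=box;f=7 if x1-x0>80 else 7
    c=cv2.resize(im[y0:y1,x0:x1],None,fx=6,fy=6,interpolation=cv2.INTER_CUBIC)
    cv2.imwrite(f"pics/c_{n}_{x0}.png",c[:600,:800])
for n in ["side","scene"]:
    p=camera_params(n);d=np.load(f"pics/{n}0.npy");X=cloud(p,d);im=cv2.imread(f"pics/{n}0.png").astype(int)
    red=(im[...,2]>120)&(im[...,1]<60)&(im[...,0]<60)
    l,lab,st,ce=cv2.connectedComponentsWithStats(red.astype(np.uint8))
    for i in range(1,l):
        if st[i,4]>8:
            q=X[lab==i];print(n,ce[i],st[i,4],q.mean(0).round(4),q.min(0).round(3),q.max(0).round(3))
    # tray face
    m=(abs(X[...,2]-.026)<.006)
    l,lab,st,ce=cv2.connectedComponentsWithStats(m.astype(np.uint8))
    for i in range(1,l):
        if st[i,4]>60:
            q=X[lab==i];print(n,"z26",ce[i],st[i,4],q.mean(0).round(4))
    m=(abs(X[...,2]-.114)<.004)&(np.hypot(X[...,0]-.6,X[...,1])<.4)
    l,lab,st,ce=cv2.connectedComponentsWithStats(m.astype(np.uint8))
    for i in range(1,l):
        if st[i,4]>40:
            q=X[lab==i];print(n,"z114",ce[i],st[i,4],q.mean(0).round(4),q.min(0).round(3),q.max(0).round(3))
E
```

```text
['IKError', 'camera_params', 'close_job', 'read_camera', 'read_state', 'tips_ahead']
name 'tips_ahead' is not defined
side [304.11111111 106.63636364] 99 [ 0.8539 -0.3235  0.1342] [ 0.848 -0.337  0.092] [ 0.862 -0.317  0.163]
side [436.6875 178.9375] 32 [ 0.4465 -0.3066  0.0417] [ 0.44  -0.314  0.027] [ 0.452 -0.301  0.049]
side [308.32142857 187.60714286] 56 [ 0.731  -0.1025  0.0661] [ 0.715 -0.125  0.056] [ 0.75  -0.097  0.075]
side [259.32011747 393.76798825] 681 [0.5814 0.4022 0.0282] [ 0.34   0.359 -0.002] [0.623 0.64  0.876]
side [ 98.52564103 427.29487179] 156 [0.7949 0.5812 0.0575] [0.34  0.57  0.048] [0.812 0.64  0.876]
side z26 [114.10135135  98.20366795] 1036 [ 1.4995 -0.2784  0.026 ]
side z26 [426.23463687  31.32960894] 358 [ 0.729  -1.13    0.0262]
side z26 [627.08974359   5.37179487] 78 [ 0.0185 -1.7498  0.0263]
side z26 [515.36787565  69.52331606] 193 [ 0.3591 -0.999   0.0263]
side z26 [416.8225256  110.28327645] 293 [ 0.5987 -0.6114  0.023 ]
side z26 [298.78846154 151.00641026] 156 [ 0.843  -0.2634  0.0259]
side z26 [415.47705003 191.89994843] 1939 [ 0.4851 -0.2502  0
[... 2451 characters left out ...]
0262]
scene z26 [217.70454545 273.03409091] 88 [ 0.7526 -0.107   0.0261]
scene z26 [122.10169492 290.23050847] 295 [ 0.8856 -0.2652  0.0259]
scene z26 [455.48163265 290.25306122] 245 [0.5916 0.3988 0.0228]
scene z26 [257.41121495 302.70093458] 107 [0.802  0.0255 0.0258]
scene z26 [341.35384615 323.03076923] 65 [0.7865 0.2092 0.0259]
scene z26 [509.04040404 359.66161616] 198 [0.7498 0.5242 0.0265]
scene z26 [549.89130435 374.89130435] 230 [0.7564 0.5936 0.0263]
scene z26 [592.84429066 390.07958478] 289 [0.7611 0.6619 0.0262]
scene z26 [542.39825581 426.29796512] 688 [0.8708 0.5853 0.0262]
scene z114 [373.09271523 232.31125828] 302 [0.5785 0.2006 0.1132] [0.549 0.173 0.11 ] [0.606 0.227 0.116]
```

Run:
```python
import plant;print(plant.tips_ahead)
```

```text
0.011
```

View pics/c_side_360.png

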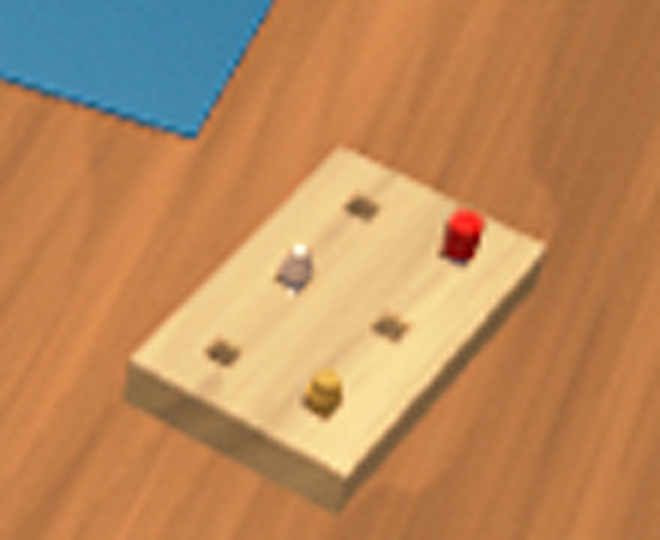

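View pics/c_side_270.png

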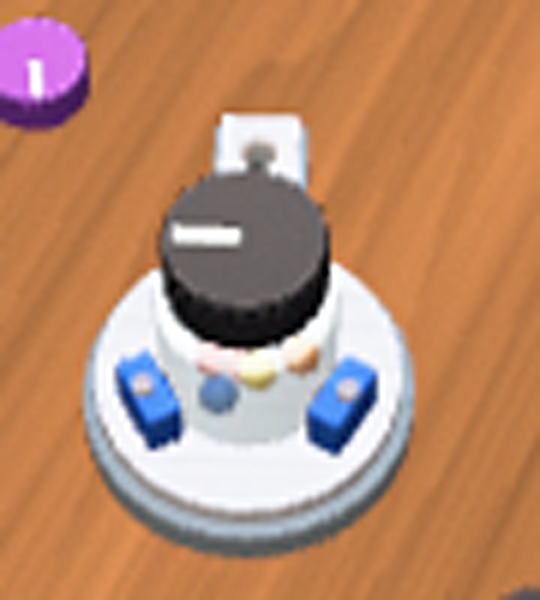

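View pics/c_scene_315.png

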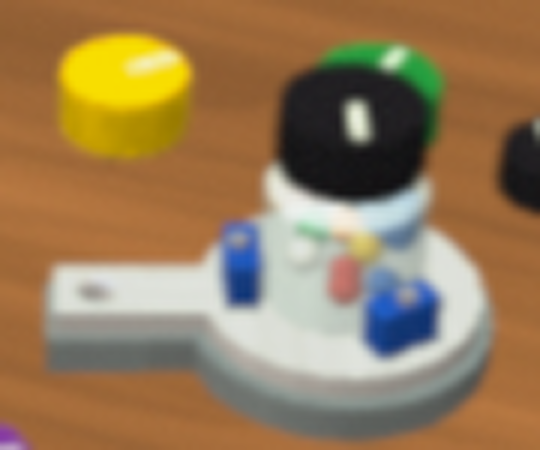

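Run:
```python
from h import *
ps=camera_params("side");pc=camera_params("scene")
c=[at_z(ps,360+u/6,140+v/6,.026)[:2] for u,v in [(342,148),(545,245),(348,475),(130,362)]]
print("corners",np.round(c,4),"centre",np.mean(c,0))
for a,b in [(0,1),(1,2),(2,3),(3,0)]:
    d=c[b]-c[a];print(np.linalg.norm(d),np.degrees(np.arctan2(d[1],d[0])))
print("hole",at_z(ps,313.3,275.8,.027),at_z(pc,330.8,263.8,.027))
print("pinhead top side", at_z(ps,360+465/6,140+218/6,.046), "scene",at_z(pc,217.7,189,.046))
for p,n in((ps,"side"),(pc,"scene")):
    im=cv2.imread(f"pics/{n}0.png");X=cloud(p,np.load(f"pics/{n}0.npy"))
    m=(abs(X[...,2]-.114)<.004)&(np.hypot(X[...,0]-.575,X[...,1]-.2)<.04)
    cs,_=cv2.findContours(m.astype(np.uint8),0,2);k=max(cs,key=cv2.contourArea);e=cv2.fitEllipse(k);print(e,at_z(p,*e[0],.114))
    g=im.min(2)>150;w=m&g;v,u=np.nonzero(w);print("stripe",at_z(p,u.mean(),v.mean(),.114),len(u))
s=read_state();pw=camera_params("wrist")
T=R.from_rotvec(s["orientation"]);print("T\n",T.as_matrix().round(4));print("cam in tool",T.inv().apply(pw["eye"]-s["tool_pos"]),(T.inv()*R.from_rotvec(pw["orientation"])).as_matrix().round(3))
```

```text
corners [[ 0.5158 -0.357 ]
 [ 0.4113 -0.3343]
 [ 0.4486 -0.159 ]
 [ 0.5557 -0.1811]] centre [ 0.48282361 -0.25784771]
0.10693371114431609 167.73202625671772
0.17920173467535586 77.96581458056669
0.10927147413937977 -11.628787261793367
0.18042633244232498 -102.77599498734435
hole [0.61029971 0.11363885 0.027     ] [0.61932137 0.11645523 0.027     ]
pinhead top side [ 0.44689826 -0.3127394   0.046     ] scene [ 0.44953044 -0.30810724  0.046     ]
((310.27490234375, 289.8908386230469), (23.94137954711914, 27.44856071472168), 88.20552825927734) [0.57286678 0.20087165 0.114     ]
stripe [0.58551742 0.19937579 0.114     ] 37
((373.1729431152344, 232.34844970703125), (14.50259017944336, 24.338048934936523), 94.09507751464844) [0.57992178 0.20121919 0.114     ]
stripe [0.58781856 0.20592622 0.114     ] 15
T
 [[ 4.103e-01 -9.120e-01 -5.000e-04]
 [-9.120e-01 -4.103e-01  1.400e-03]
 [-1.500e-03 -1.000e-04 -1.000e+00]]
cam in tool [ 0.00035944 -0.07047988 -0.18093054] [[ 1.     0.001 -0.   ]
 [ 0.001 -0.967 -0.256]
 [-0.     0.256 -0.967]]
```

>>> play_rows:
  increments:
    - [[-13.3,-28,2,-0.94],[-13.3,-28,2,-0.94],[-13.3,-28,2,-0.94],[-13.3,-28,2,-0.94],[-13.3,-28,2,-0.94]]
  jaw: 5
  squeeze: 20

```text
t: 0.65
tool_pos: [0.4083, -0.3551, 0.1867]
orientation: [-3.08, 0.612, 0.001]
force: [1.1, -1.2, -1.0]
opening: 0.0575
```

```bash
cat >> h.py <<'E'
def go(x,y,z,yaw=None):
    "increments to place TCP at x,y,z with tool x at yaw deg (mod 180)"
    s=read_state();T=R.from_rotvec(s["orientation"]);M=T.as_matrix()
    d=M.T@(np.array([x,y,z])-s["tool_pos"])*100
    cur=np.degrees(np.arctan2(M[1,0],M[0,0]));t=0
    if yaw is not None:
        t=-np.radians((yaw-cur+90)%180-90)
    print("GO",d.round(2),"turn",round(t,3),"| at",s["tool_pos"].round(4),"yaw",cur.round(2),"tilt",M[:,2].round(4),"q",s["q"].round(2),"F",s["force"].round(1),"t",round(s["t"],2),"op",round(s["opening"],4))
E
python3 - <<'E'
from h import *
go(.4475,-.3105,.15,-12)
E
```

```text
GO [ 1.92 -5.62  3.68] turn -0.183 | at [ 0.4083 -0.3551  0.1867] yaw -22.47 tilt [-4.0e-04  1.3e-03 -1.0e+00] q [-0.81 -0.02  1.67  0.    1.49 -0.42] F [ 1.1 -1.2 -1. ] t 0.65 op 0.0575
```

>>> play_rows:
  increments:
    - [[1.92,-5.62,3.7,-0.183],[1.92,-5.62,3.7,-0.183],[1.92,-5.62,3.7,-0.183],[1.92,-5.62,3.7,-0.183]]

```text
t: 1.05
tool_pos: [0.4473, -0.3104, 0.1496]
orientation: [-3.123, 0.328, 0.002]
force: [-0.2, -0.8, -0.3]
opening: 0.05
```

Run:
```python
from h import *
go(.4475,-.3105,.15,-12)
p=camera_params("wrist");im,d=read_camera("wrist");cv2.imwrite("pics/w1.png",im);np.save("pics/w1.npy",d)
X=cloud(p,d)
red=((im[...,2]>120)&(im[...,1]<60)&(im[...,0]<60)&(d>0)).astype(np.uint8)
l,lab,st,ce=cv2.connectedComponentsWithStats(red)
for i in range(1,l):
    if st[i,4]>50:
        q=X[lab==i];t=q[q[:,2]>.043];print(ce[i],st[i],q.min(0).round(4),q.max(0).round(4),"top",t.mean(0).round(4),(t.min(0)+t.max(0))[:2]/2)
for c in [(.4475,-.3105,.046)]: print(proj(p,c))
```

```text
GO [ 0.03  0.01 -0.04] turn 0.0 | at [ 0.4473 -0.3104  0.1496] yaw -11.99 tilt [-0.0013  0.0014 -1.    ] q [-0.7   0.01  1.71  0.    1.42 -0.49] F [-0.2 -0.8 -0.3] t 1.05 op 0.05
[318.41935484 228.33333333] [312 220  19  20 186] [ 0.4416 -0.3179  0.044 ] [ 0.4552 -0.3042  0.0474] top [ 0.4466 -0.3098  0.0458] [ 0.44842587 -0.3110397 ]
(np.float64(319.83722491010286), np.float64(229.10583929976175))
```

View pics/w1.png

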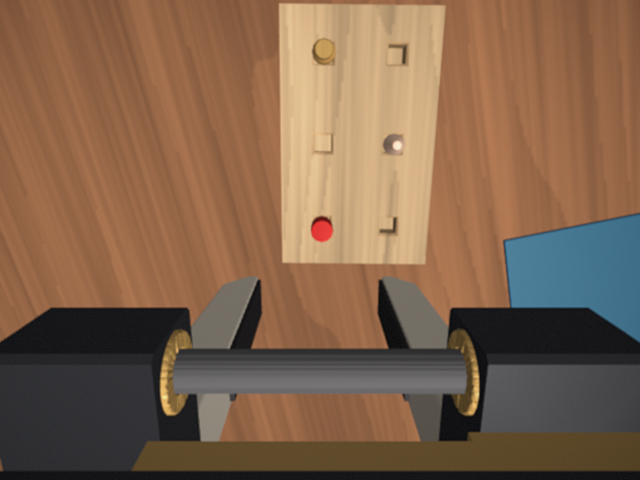

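>>> play_rows:
  increments:
    - [[0.05,0,6,0],[0.05,0,10,0],[0.05,0,10.95,0],[0.05,0,10.95,0],[0.05,0,10.95,0]]
  jaw: 4

```text
t: 1.6
tool_pos: [0.4488, -0.3131, 0.0436]
orientation: [3.123, -0.332, 0.004]
force: [0.8, 0.5, 0.5]
opening: 0.0398
```

Run:
```python
from h import *
go(.448,-.3105,.04,-12)
im,d=read_camera("side");cv2.imwrite("pics/s1.png",cv2.resize(im[120:220,380:500],None,fx=6,fy=6,interpolation=3))
im,d=read_camera("wrist");cv2.imwrite("pics/w2.png",im)
```

```text
GO [-0.13 -0.24  0.35] turn -0.002 | at [ 0.4488 -0.3131  0.0436] yaw -12.13 tilt [ 0.0021 -0.0016 -1.    ] q [-0.7   0.12  1.8   0.    1.22 -0.49] F [0.8 0.5 0.5] t 1.6 op 0.0398
```

View pics/w2.png

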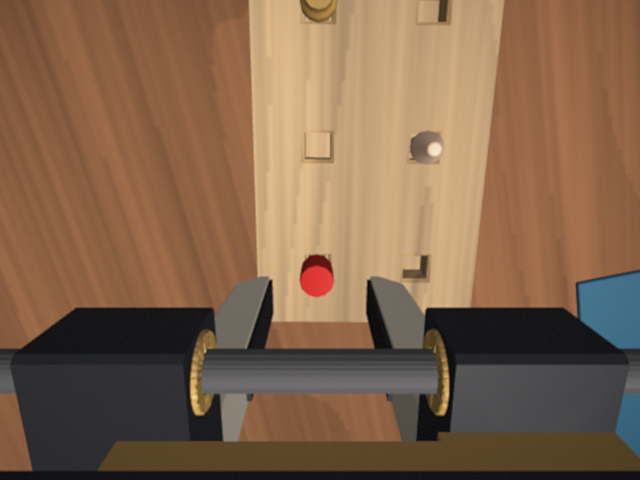

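View pics/s1.png

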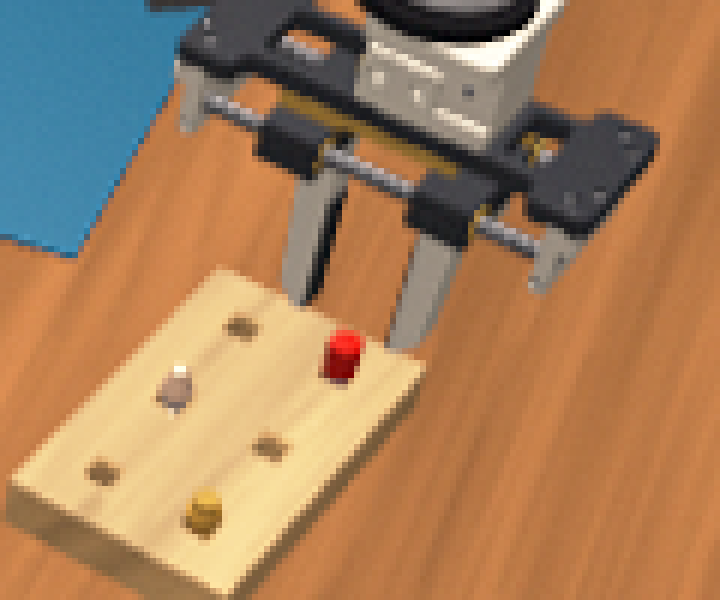

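Run:
```python
from h import *
go(.448,-.3105,.04,-12)
p=camera_params("wrist");s=read_state();T=R.from_rotvec(s["orientation"])
for z in (-.008,0,.011):print(z,proj(p,s["tool_pos"]+T.apply([0,0,z])))
print(at_z(p,316.5,277,.046))
```

```text
GO [-0.21 -0.24  0.42] turn -0.002 | at [ 0.4495 -0.3133  0.0442] yaw -12.09 tilt [ 0.0036 -0.0027 -1.    ] q [-0.7   0.12  1.8   0.    1.22 -0.49] F [-0.6  0.2 -0.3] t 1.7 op 0.0399
-0.008 (np.float64(319.30618739638453), np.float64(289.01172398931686))
0 (np.float64(319.2982500905951), np.float64(282.4618987501688))
0.011 (np.float64(319.2883211930314), np.float64(274.2686218896143))
[ 0.44896047 -0.30970866  0.046     ]
```

>>> play_rows:
  increments:
    - [[-0.13,-0.3,0.4,0],[-0.13,-0.3,0.4,0],[-0.13,-0.3,0.4,0]]

```text
t: 2.0
tool_pos: [0.4493, -0.3103, 0.041]
orientation: [3.121, -0.33, 0.008]
force: [-0.1, -0.8, 0.1]
opening: 0.0399
```

Run:
```python
from h import *
go(.4487,-.310,.04,-12)
```

```text
GO [-0.06 -0.01  0.1 ] turn -0.001 | at [ 0.4493 -0.3103  0.041 ] yaw -12.08 tilt [ 0.0045 -0.0035 -1.    ] q [-0.7   0.12  1.81  0.    1.21 -0.49] F [-0.1 -0.8  0.1] t 2.0 op 0.0399
```

>>> play_rows:
  increments:
    - [[-0.06,0,0.1,0],[-0.06,0,0.1,0],[-0.06,0,0.1,0],[-0.06,0,0.1,0],[-0.06,0,0.1,0]]
  jaw: 0
  squeeze: 20

```text
t: 2.5
tool_pos: [0.4487, -0.3101, 0.0399]
orientation: [3.121, -0.33, 0.007]
force: [0.6, 0.1, -0.0]
opening: 0.0044
```

Run:
```python
from h import *
go(.4487,-.310,.10,-12)
im,d=read_camera("wrist");cv2.imwrite("pics/w3.png",im)
```

```text
GO [ 0.03  0.   -6.01] turn -0.001 | at [ 0.4487 -0.3101  0.0399] yaw -12.08 tilt [ 0.0043 -0.0034 -1.    ] q [-0.7   0.12  1.81  0.    1.21 -0.49] F [ 0.6  0.1 -0. ] t 2.5 op 0.0044
```

View pics/w3.png

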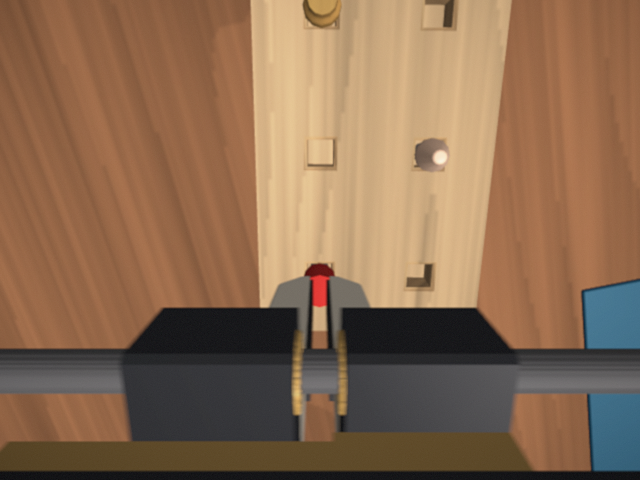

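Run:
```python
from h import *
go(.4487,-.310,.10,-12)
p=camera_params("wrist")
im,d=read_camera("wrist");X=cloud(p,d)
for u,v in [(319,268),(319,280),(319,290),(319,300),(300,285),(340,285),(290,300),(319,320)]: print(u,v,im[v,u],X[v,u].round(4))
im,d=read_camera("side");cv2.imwrite("pics/s2.png",cv2.resize(im[120:220,380:500],None,fx=6,fy=6,interpolation=3))
im,d=read_camera("scene");cv2.imwrite("pics/sc2.png",cv2.resize(im[140:240,160:280],None,fx=6,fy=6,interpolation=3))
```

```text
GO [ 0.03  0.   -6.01] turn -0.001 | at [ 0.4487 -0.3101  0.0399] yaw -12.08 tilt [ 0.0044 -0.0034 -1.    ] q [-0.7   0.12  1.81  0.    1.21 -0.49] F [-0.7 -0.1  0.6] t 2.55 op 0.0023
319 268 [20 19 98] [ 0.4498 -0.3041  0.037 ]
319 280 [ 56  61 229] [ 0.4493 -0.3065  0.0462]
319 290 [ 56  61 231] [ 0.4483 -0.3112  0.046 ]
319 300 [ 58  62 231] [ 0.4472 -0.316   0.046 ]
300 285 [101 111 117] [ 0.443  -0.2995  0.066 ]
340 285 [102 112 117] [ 0.4585 -0.3031  0.0654]
290 300 [102 111 117] [ 0.4626 -0.2407  0.2206]
319 320 [129 172 206] [ 0.4431 -0.3356  0.0257]
```

View pics/s2.png

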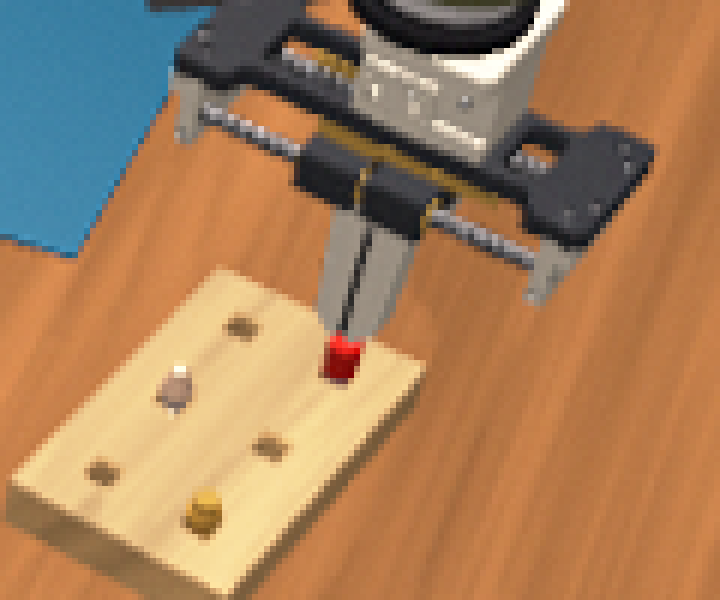

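View pics/sc2.png

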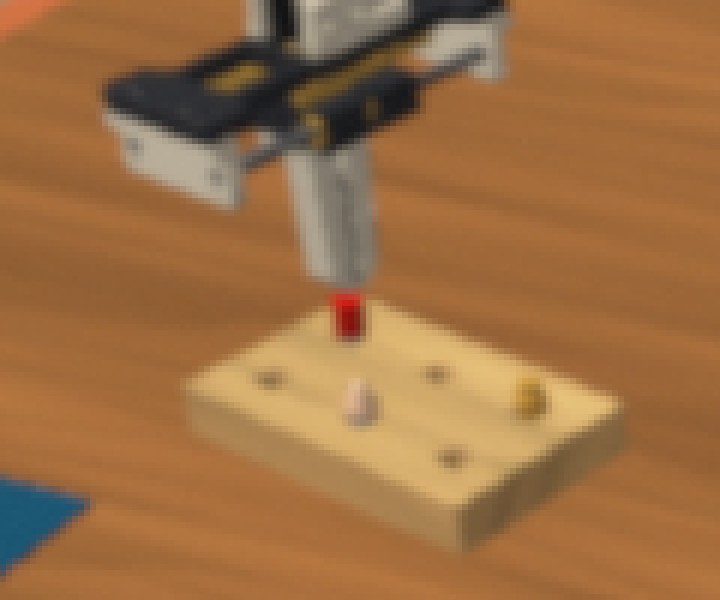

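Run:
```python
from h import *
for n,b in (("scene",(205,165,230,200)),("side",(425,150,455,185))):
    p=camera_params(n);im,d=read_camera(n);X=cloud(p,d);x0,y0,x1,y1=b
    for v in range(y0,y1):
        row=[(u,X[v,u]) for u in range(x0,x1) if im[v,u].max().astype(int)-im[v,u].min()<45 and np.hypot(*(X[v,u,:2]-[.4487,-.31]))<.03]
        if row: print(n,v,len(row),np.mean([r[1] for r in row],0).round(4))
print(tips_ahead)
```

```text
scene 165 9 [ 0.4522 -0.3019  0.1243]
scene 166 14 [ 0.4568 -0.3051  0.1228]
scene 167 13 [ 0.4574 -0.3035  0.1203]
scene 168 12 [ 0.4555 -0.3037  0.1163]
scene 169 12 [ 0.4567 -0.3033  0.1139]
scene 170 12 [ 0.4567 -0.3038  0.1107]
scene 171 12 [ 0.456  -0.3049  0.107 ]
scene 172 12 [ 0.4548 -0.3029  0.1038]
scene 173 12 [ 0.455  -0.3032  0.1007]
scene 174 12 [ 0.4561 -0.3029  0.0982]
scene 175 12 [ 0.4554 -0.3039  0.0945]
scene 176 12 [ 0.4558 -0.3042  0.0915]
scene 177 12 [ 0.4573 -0.3035  0.0893]
scene 178 12 [ 0.4571 -0.3042  0.0859]
scene 179 11 [ 0.4559 -0.3039  0.0822]
scene 180 11 [ 0.457  -0.3035  0.0796]
scene 181 11 [ 0.4566 -0.3044  0.0761]
scene 182 12 [ 0.4553 -0.3041  0.0724]
scene 183 10 [ 0.4563 -0.3039  0.0697]
scene 184 9 [ 0.4577 -0.3039  0.0672]
scene 185 10 [ 0.4569 -0.3045  0.0635]
scene 186 7 [ 0.4568 -0.3033  0.0604]
scene 187 4 [ 0.4571 -0.3019  0.0577]
side 153 1 [ 0.4211 -0.2983  0.1466]
side 154 1 [ 0.4568 -0.3017  0.1278]
side 155 3 [ 0.4614 -0.304   0.1211]
side 156 5 [ 0.458  -0.3015  0.1209]
side 157 8 [ 0.4562 -0.3021  0.1179]
side 158 10 [ 0.4532 -0.3029  0.1151]
side 159 12 [ 0.4499 -0.3011  0.1143]
side 160 15 [ 0.4456 -0.3021  0.1118]
side 161 14 [ 0.4461 -0.3009  0.1092]
side 162 14 [ 0.4455 -0.3016  0.1055]
side 163 15 [ 0.4461 -0.3023  0.1014]
side 164 13 [ 0.4459 -0.3011  0.0991]
side 165 14 [ 0.4459 -0.3014  0.0954]
side 166 13 [ 0.4464 -0.3009  0.0922]
side 167 13 [ 0.4458 -0.3016  0.0885]
side 168 14 [ 0.4464 -0.3016  0.0848]
side 169 13 [ 0.4469 -0.3012  0.0814]
side 170 13 [ 0.4463 -0.3019  0.0776]
side 171 13 [ 0.4457 -0.303   0.0735]
side 172 12 [ 0.4461 -0.3017  0.0708]
side 173 10 [ 0.4453 -0.2999  0.0691]
side 174 9 [ 0.4459 -0.3006  0.0648]
side 175 5 [ 0.4427 -0.3004  0.0626]
side 176 1 [ 0.4446 -0.3011  0.0577]
0.011
```

The fingers shut above the head. The side and scene depth put the tips at z≈0.057, about 17 mm above the TCP, which contradicts tips_ahead = +11 mm. I'll go by what I measured: reopen, go lower, and check.

>>> play_rows:
  increments:
    - [[0,0,0,0],[0,0,0,0],[0,0,0,0],[0,0,0.8,0],[0,0,1.5,0]]
  jaw: 4

```text
t: 3.3
tool_pos: [0.4488, -0.3102, 0.0244]
orientation: [3.121, -0.33, 0.008]
force: [0.9, 0.0, -0.2]
opening: 0.0359
```

>>> play_rows:
  increments:
    - [[0,0,0,0],[0,0,0,0]]

```text
t: 3.5
tool_pos: [0.4483, -0.3098, 0.0236]
orientation: [3.122, -0.33, 0.006]
force: [-0.7, -0.8, 0.0]
opening: 0.0397
```

```bash
cat >> h.py <<'E'
def tips(names=("scene","side"),r=.035):
    s=read_state();c=s["tool_pos"]
    for n in names:
        p=camera_params(n);im,d=read_camera(n);X=cloud(p,d)
        sat=im.max(2).astype(int)-im.min(2)
        m=(sat<45)&(np.hypot(X[...,0]-c[0],X[...,1]-c[1])<r)&(X[...,2]>.03)&(X[...,2]<c[2]+.06)
        z=np.sort(X[m][:,2]);print(n,"tipz",z[:6].round(4),"tcp",c[2].round(4))
        u,v=map(int,proj(p,c));x0=max(0,u-60);y0=max(0,v-60)
        cv2.imwrite(f"pics/t_{n}_{s['t']:.2f}.png",cv2.resize(im[y0:y0+100,x0:x0+120],None,fx=5,fy=5,interpolation=3));print(f"pics/t_{n}_{s['t']:.2f}.png",x0,y0)
E
python3 - <<'E'
from h import *
go(.4487,-.310,.014,-12)
tips()
E
```

```text
GO [0.04 0.01 0.96] turn -0.001 | at [ 0.4483 -0.3098  0.0236] yaw -12.08 tilt [ 0.0035 -0.0027 -1.    ] q [-0.7   0.14  1.82  0.    1.18 -0.49] F [-0.7 -0.8  0. ] t 3.5 op 0.0397
scene tipz [0.0364 0.0383 0.0386 0.0394 0.0395 0.0398] tcp 0.0236
pics/t_scene_3.50.png 158 135
side tipz [0.0422 0.0425 0.0427 0.0428 0.0432 0.0438] tcp 0.0236
pics/t_side_3.50.png 375 122
```

View pics/t_scene_3.50.png

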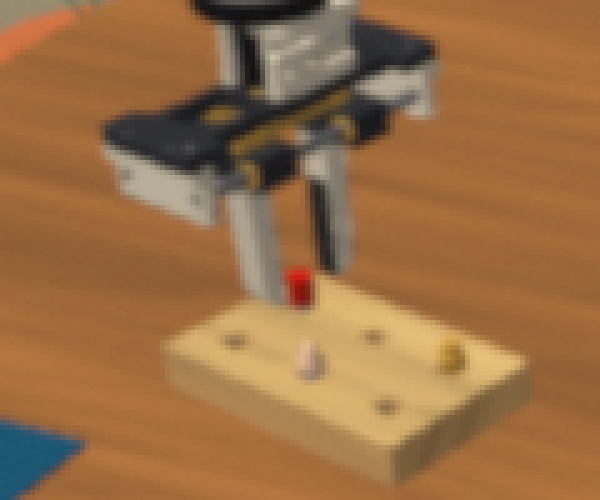

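View pics/t_side_3.50.png

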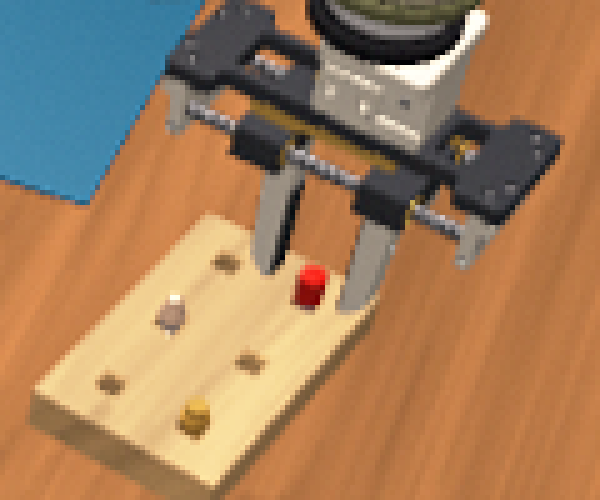

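The tips now straddle the head at z≈0.038. I'll go down another 8 mm or so and close.

>>> play_rows:
  increments:
    - [[0.04,0,0.4,0],[0.04,0,0.8,0],[0.04,0,0.8,0]]

```text
t: 3.9
tool_pos: [0.4488, -0.3099, 0.0155]
orientation: [3.122, -0.33, 0.006]
force: [-0.4, -0.3, -0.5]
opening: 0.0398
```

Run:
```python
from h import *
go(.4487,-.310,.0155,-12)
tips()
```

```text
GO [-0.01  0.01  0.  ] turn -0.001 | at [ 0.4488 -0.3099  0.0155] yaw -12.08 tilt [ 0.0036 -0.0028 -1.    ] q [-0.7   0.15  1.82  0.    1.16 -0.49] F [-0.4 -0.3 -0.5] t 3.9 op 0.0398
scene tipz [0.0305 0.0313 0.0315 0.0318 0.0329 0.0332] tcp 0.0155
pics/t_scene_3.90.png 158 137
side tipz [0.0332 0.0353 0.0355 0.0361 0.0362 0.0362] tcp 0.0155
pics/t_side_3.90.png 374 125
```

>>> play_rows:
  increments:
    - [[0,0,0,0],[0,0,0,0],[0,0,0,0],[0,0,0,0],[0,0,0,0]]
  jaw: 0
  squeeze: 20

```text
t: 4.5
tool_pos: [0.4491, -0.3102, 0.0162]
orientation: [3.121, -0.33, 0.007]
force: [-0.3, 0.5, -0.0]
opening: 0.0149
```

Run:
```python
from h import *
go(.4487,-.310,.0155,-12)
```

```text
GO [-0.05 -0.01  0.07] turn -0.001 | at [ 0.4491 -0.3102  0.0162] yaw -12.08 tilt [ 0.0043 -0.0033 -1.    ] q [-0.7   0.15  1.82  0.    1.16 -0.49] F [-0.3  0.5 -0. ] t 4.5 op 0.0149
```

>>> play_rows:
  increments:
    - [[0,0,-2,0],[0,0,-5,0],[0,0,-9,0],[0,0,-9.5,0]]

```text
t: 4.9
tool_pos: [0.4514, -0.3121, 0.1169]
orientation: [3.117, -0.33, 0.018]
force: [0.3, 0.1, 1.4]
opening: 0.0152
```

Run:
```python
from h import *
go(.615,.115,.11,24)
im,d=read_camera("wrist");cv2.imwrite("pics/w4.png",im)
```

```text
GO [  7.05 -45.19   0.5 ] turn -0.63 | at [ 0.4514 -0.3121  0.1169] yaw -12.08 tilt [ 0.0108 -0.0087 -0.9999] q [-0.7   0.04  1.75  0.    1.34 -0.49] F [0.3 0.1 1.4] t 4.9 op 0.0152
```

View pics/w4.png

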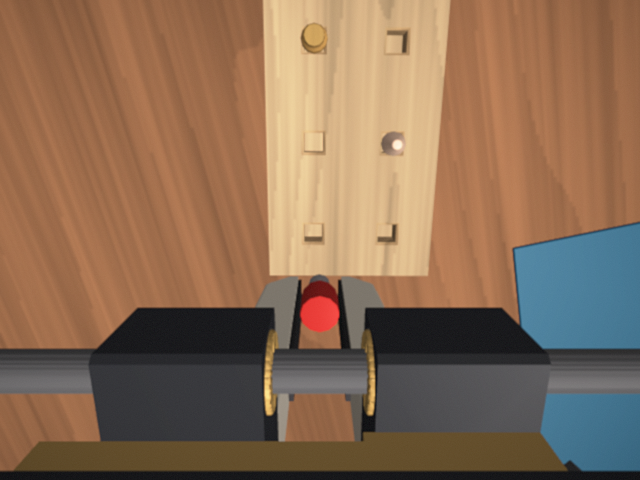

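Run:
```python
from h import *
go(.597,.156,.16,24)
```

```text
GO [  4.55 -48.76  -4.67] turn -0.63 | at [ 0.451  -0.3117  0.1155] yaw -12.08 tilt [ 0.0098 -0.0079 -0.9999] q [-0.7   0.04  1.75  0.    1.34 -0.49] F [ 0.4 -0.2  0.7] t 4.95 op 0.0154
```

>>> play_rows:
  increments:
    - [[1,-4,-4.7,-0.1],[2,-9,-4.7,-0.22],[2.5,-14,-4.7,-0.35],[3,-19,-4.7,-0.47],[3.5,-24,-4.7,-0.58]]

```text
t: 5.45
tool_pos: [0.5309, -0.0937, 0.1603]
orientation: [3.078, 0.582, 0.011]
force: [0.5, 0.3, -0.8]
opening: 0.015
```

Run:
```python
from h import *
go(.597,.156,.16,24)
```

```text
GO [ 15.27 -20.83  -0.1 ] turn -0.045 | at [ 0.5309 -0.0937  0.1603] yaw 21.41 tilt [ 0.0085 -0.0075 -0.9999] q [-0.27 -0.02  1.72 -0.01  1.43 -0.64] F [ 0.5  0.3 -0.8] t 5.45 op 0.015
```

>>> play_rows:
  increments:
    - [[3,-4,0,-0.04],[6,-8.3,0,-0.04],[9,-12.4,0,-0.04],[12.2,-16.6,0,-0.045],[15.2,-20.8,0,-0.045]]

```text
t: 5.95
tool_pos: [0.5936, 0.1483, 0.1573]
orientation: [3.064, 0.651, 0.008]
force: [1.0, 0.4, 0.6]
opening: 0.0149
```

>>> play_rows:
  increments:
    - [[0,0,0,0],[0,0,0,0]]

```text
t: 6.15
tool_pos: [0.5925, 0.1495, 0.155]
orientation: [3.063, 0.656, 0.002]
force: [-0.5, 0.3, 0.1]
opening: 0.0151
```

Run:
```python
from h import *
go(.597,.156,.16,24)
p=camera_params("wrist");im,d=read_camera("wrist");cv2.imwrite("pics/w5.png",im);np.save("pics/w5.npy",d)
np.save("pics/w5p.npy",p,allow_pickle=True)
print(proj(p,(.615,.115,.027)))
```

```text
GO [ 0.68 -0.4  -0.51] turn 0.003 | at [0.5925 0.1495 0.155 ] yaw 24.17 tilt [ 0.0034 -0.0087 -1.    ] q [ 0.17  0.18  1.52 -0.01  1.44 -0.25] F [-0.5  0.3  0.1] t 6.15 op 0.0151
(np.float64(327.89588508509416), np.float64(270.1184010955905))
```

View pics/w5.png

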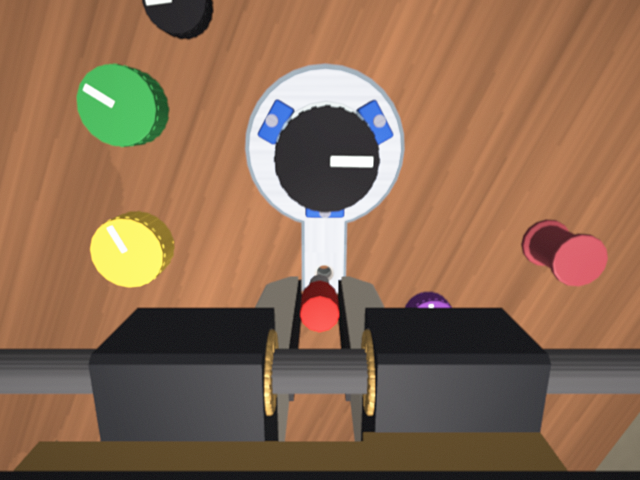

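Run:
```python
from h import *
p=np.load("pics/w5p.npy",allow_pickle=True).item();im=cv2.imread("pics/w5.png");d=np.load("pics/w5.npy");X=cloud(p,d)
h=at_z(p,324,271,.027);print("hole",h)
m=(abs(X[...,2]-.114)<.005)&(d>0)&(np.hypot(X[...,0]-.576,X[...,1]-.2)<.05)
cs,_=cv2.findContours(m.astype(np.uint8),0,2);k=max(cs,key=cv2.contourArea);(c,r)=cv2.minEnclosingCircle(k);e=cv2.fitEllipse(k);print(c,r,e)
print("cap",at_z(p,*e[0],.114),np.median(X[m][:,2]),(X[m].min(0)+X[m].max(0))/2)
s=(im.min(2)>200)&m;v,u=np.nonzero(s);q=X[s][:,:2];w,V=np.linalg.eigh(np.cov(q.T));print("stripe",q.mean(0),V[:,1],np.degrees(np.arctan2(V[1,1],V[0,1])))
c=at_z(p,*e[0],.114);u=c[:2]-h[:2];print(np.linalg.norm(u),np.degrees(np.arctan2(u[1],u[0])))
n=u/np.linalg.norm(u);print("look",h[:2]-.035*n)
go(*(h[:2]-.035*n),.085,24)
```

```text
hole [0.6125056  0.11307568 0.027     ]
(327.0, 157.13084411621094) 54.214012145996094 ((326.9749755859375, 157.42811584472656), (105.17237854003906, 106.6936264038086), 12.329497337341309)
cap [0.57385813 0.20021255 0.114     ] 0.11455059192961349 [0.57446015 0.19928527 0.11333374]
stripe [0.58428363 0.20573794] [-0.91754056  0.39764221] 156.56913614861995
0.09532292336833681 113.91853042171779
look [0.6266959  0.08108138]
GO [0.37 7.44 7.12] turn 0.001 | at [0.5927 0.1482 0.1555] yaw 24.07 tilt [ 0.0039 -0.0089 -1.    ] q [ 0.17  0.18  1.52 -0.01  1.44 -0.25] F [-0.4 -0.4 -1.3] t 6.2 op 0.0148
```

>>> play_rows:
  increments:
    - [[0.2,4,0.5,0],[0.37,7,3,0],[0.37,7.4,6,0],[0.37,7.4,7.1,0],[0.37,7.4,7.1,0]]

```text
t: 6.7
tool_pos: [0.6241, 0.0802, 0.0824]
orientation: [3.065, 0.65, -0.005]
force: [-0.4, 0.3, -0.3]
opening: 0.0154
```

>>> play_rows:
  increments:
    - [[0,0,0,0],[0,0,0,0]]

```text
t: 6.9
tool_pos: [0.6246, 0.0805, 0.0839]
orientation: [3.064, 0.651, -0.003]
force: [-0.4, 0.5, 0.6]
opening: 0.0153
```

Run:
```python
from h import *
go(.6125,.1131,.085,24)
p=camera_params("wrist");im,d=read_camera("wrist");cv2.imwrite("pics/w6.png",im);np.save("pics/w6.npy",d)
np.save("pics/w6p.npy",p,allow_pickle=True)
print(proj(p,(.6125,.1131,.027)))
```

```text
GO [ 0.22 -3.47 -0.14] turn -0.0 | at [0.6246 0.0805 0.0839] yaw 23.98 tilt [ 3.e-04 -9.e-03 -1.e+00] q [ 0.05  0.29  1.53 -0.01  1.32 -0.36] F [-0.4  0.5  0.6] t 6.9 op 0.0153
(np.float64(323.9671919272401), np.float64(189.07385184938533))
```

View pics/w6.png

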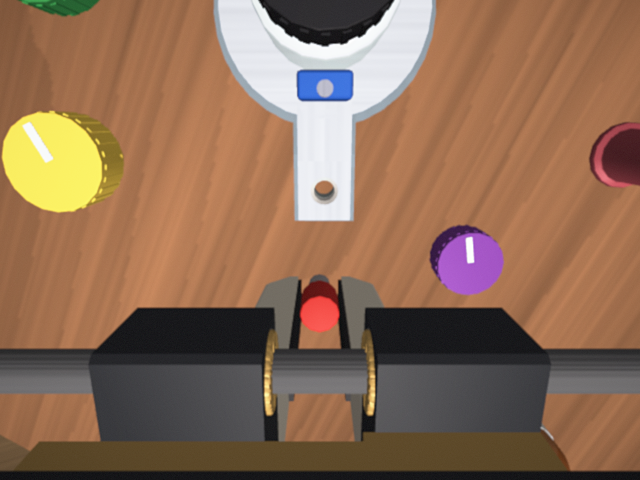

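Run:
```python
from h import *
p=np.load("pics/w6p.npy",allow_pickle=True).item();im=cv2.imread("pics/w6.png");d=np.load("pics/w6.npy");X=cloud(p,d)
s=read_state();T=R.from_rotvec(s["orientation"]);P=s["tool_pos"]
print("hole",at_z(p,324,190.3,.027))
for z in (-.0298,-.0118,.0062): print(z,proj(p,P+T.apply([0,0,z])))
red=(im[...,2]>150)&(im[...,1]<90)&(im[...,0]<90)
v,u=np.nonzero(red&(np.abs(np.arange(640)-320)<40)[None]);print(u.min(),u.max(),v.min(),v.max())
q=T.inv().apply(X[red&(np.abs(np.arange(640)-320)<40)[None]]-P)
print(q.min(0).round(4),q.max(0).round(4));t=q[q[:,2]<q[:,2].min()+.004];print("top",t.mean(0),(t.min(0)+t.max(0))/2,len(t))
cv2.imwrite("pics/w6c.png",cv2.resize(im[255:355,270:370],None,fx=6,fy=6,interpolation=3))
g=im[170:210,300:345];cv2.imwrite("pics/w6h.png",cv2.resize(g,None,fx=10,fy=10,interpolation=3))
```

```text
hole [0.61280649 0.11246108 0.027     ]
-0.0298 (np.float64(320.75862869611973), np.float64(310.29688743938124))
-0.0118 (np.float64(320.6285270039525), np.float64(292.5802164449162))
0.0062 (np.float64(320.5212083220253), np.float64(277.9660346645509))
300 338 296 331
[-0.012  -0.0704 -0.1807] [0.0117 0.0642 0.0855]
top [-0.00047287 -0.07036199 -0.18072766] [-0.00047287 -0.07036199 -0.18072766] 3
```

View pics/w6c.png

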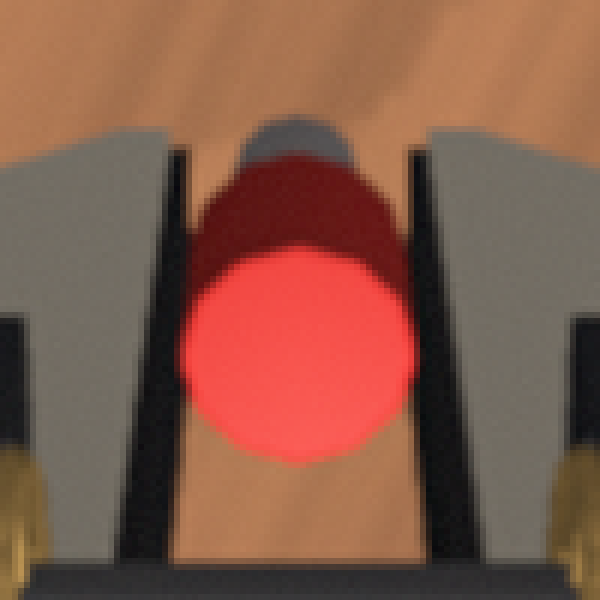

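View pics/w6h.png

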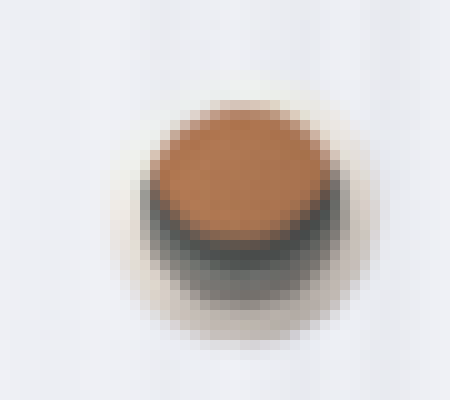

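Run:
```python
from h import *
go(.6121,.1144,.045,24)
```

```text
GO [ 0.22 -3.64  3.88] turn -0.0 | at [0.6248 0.0806 0.0841] yaw 23.99 tilt [ 8.e-04 -9.e-03 -1.e+00] q [ 0.05  0.29  1.52 -0.01  1.32 -0.36] F [-0.1 -0.7  0.4] t 6.95 op 0.0156
```

>>> play_rows:
  increments:
    - [[0.22,-2,0,0],[0.22,-3.64,1,0],[0.22,-3.64,3,0],[0.22,-3.64,3.9,0],[0.22,-3.64,3.9,0]]

```text
t: 7.45
tool_pos: [0.6103, 0.1147, 0.0426]
orientation: [3.064, 0.652, -0.007]
force: [0.5, 0.1, -1.1]
opening: 0.0152
```

Run:
```python
from h import *
go(.6121,.1144,.045,24)
```

```text
GO [ 0.15  0.1  -0.24] turn 0.001 | at [0.6103 0.1147 0.0426] yaw 24.03 tilt [-0.0027 -0.0095 -1.    ] q [ 0.11  0.32  1.58 -0.01  1.25 -0.31] F [ 0.5  0.1 -1.1] t 7.45 op 0.0152
```

>>> play_rows:
  increments:
    - [[0.15,0.1,0,0],[0.15,0.1,0,0],[0.15,0.1,0,0]]

```text
t: 7.75
tool_pos: [0.6128, 0.1142, 0.0435]
orientation: [3.064, 0.652, -0.005]
force: [0.0, 0.2, -0.2]
opening: 0.0155
```

Run:
```python
from h import *
go(.6121,.1144,.0152,24)
tips()
p=camera_params("wrist");im,d=read_camera("wrist");cv2.imwrite("pics/w7.png",im)
```

```text
GO [-0.04 -0.06  2.83] turn 0.0 | at [0.6128 0.1142 0.0435] yaw 24.01 tilt [-0.0015 -0.0094 -1.    ] q [ 0.11  0.32  1.57 -0.01  1.25 -0.31] F [ 0.   0.2 -0.2] t 7.75 op 0.0155
scene tipz [0.0386 0.0387 0.039  0.04   0.0423 0.0424] tcp 0.0435
pics/t_scene_7.75.png 271 196
side tipz [0.0302 0.0302 0.0304 0.0304 0.0304 0.0305] tcp 0.0435
pics/t_side_7.75.png 252 211
```

```bash
ls -t pics | head -3
```

```text
w7.png
t_side_7.75.png
t_scene_7.75.png
```

View pics/w7.png

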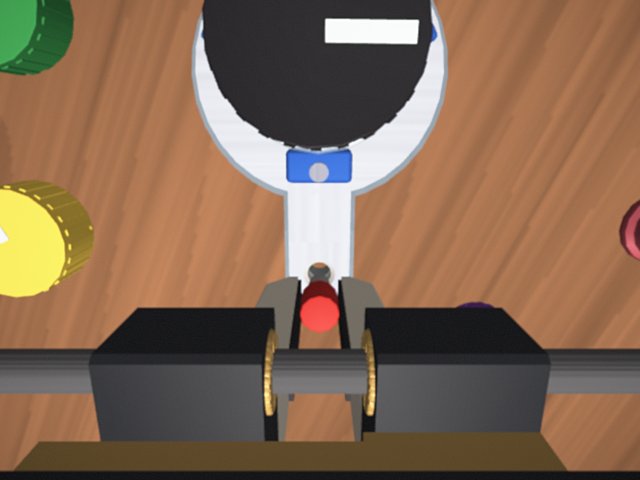

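View pics/t_scene_7.75.png

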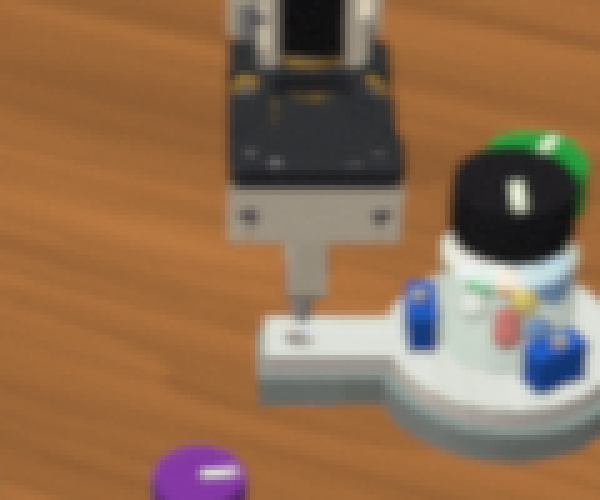

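Run:
```python
import cv2
im=cv2.imread("pics/w7.png");cv2.imwrite("pics/w7c.png",cv2.resize(im[255:325,285:355],None,fx=8,fy=8,interpolation=3))
```

```text
(no output)
```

View pics/w7c.png

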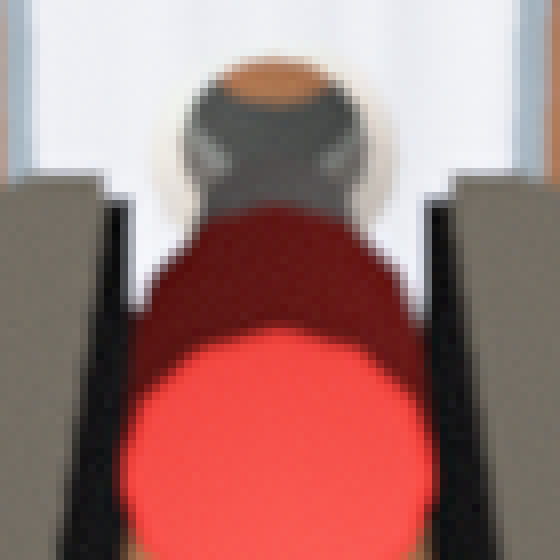

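>>> play_rows:
  increments:
    - [[-0.04,-0.03,0.4,0],[-0.04,-0.03,0.8,0],[-0.04,-0.03,1.2,0],[-0.04,-0.03,1.2,0]]

```text
t: 8.3
tool_pos: [0.6112, 0.1142, 0.0301]
orientation: [3.064, 0.652, -0.008]
force: [-0.9, 0.1, -1.1]
opening: 0.0155
```

Run:
```python
from h import *
go(.6121,.1144,.0152,24)
p=camera_params("wrist");im,d=read_camera("wrist");cv2.imwrite("pics/w8c.png",cv2.resize(im[255:325,285:355],None,fx=8,fy=8,interpolation=3))
```

```text
GO [0.1  0.   1.49] turn 0.0 | at [0.6112 0.1142 0.0301] yaw 24.02 tilt [-0.0034 -0.0096 -0.9999] q [ 0.11  0.33  1.58 -0.01  1.23 -0.31] F [-0.9  0.1 -1.1] t 8.3 op 0.0155
```

View pics/w8c.png

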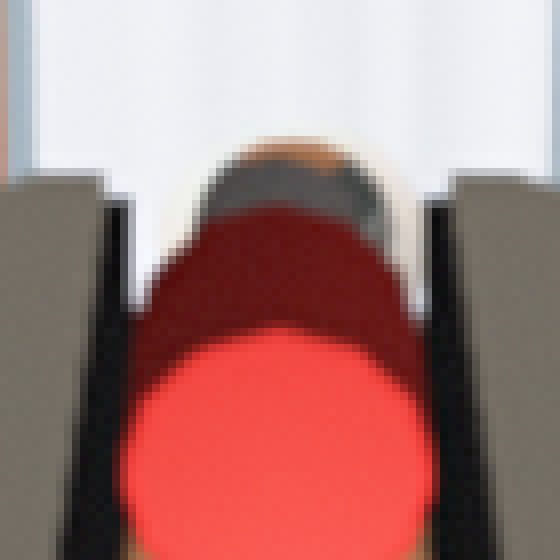

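>>> play_rows:
  increments:
    - [[0.1,0,0.2,0],[0.1,0,0.5,0],[0.1,0,0.8,0],[0.1,0,0.8,0]]

```text
t: 8.75
tool_pos: [0.6118, 0.1145, 0.0218]
orientation: [3.064, 0.652, -0.009]
force: [-0.7, -0.0, -0.8]
opening: 0.015
```

Run:
```python
from h import *
go(.6121,.1144,.0152,24)
p=camera_params("wrist");im,d=read_camera("wrist");cv2.imwrite("pics/w9c.png",cv2.resize(im[255:325,285:355],None,fx=8,fy=8,interpolation=3))
```

```text
GO [0.02 0.01 0.66] turn 0.0 | at [0.6118 0.1145 0.0218] yaw 24.02 tilt [-0.0041 -0.0096 -0.9999] q [ 0.11  0.35  1.58 -0.01  1.22 -0.31] F [-0.7 -0.  -0.8] t 8.75 op 0.015
```

View pics/w9c.png

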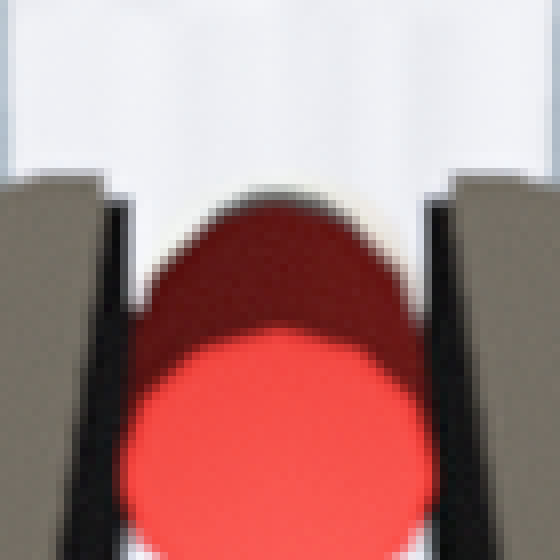

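It's going in without force. I'll keep going down until the shoulder seats.

>>> play_rows:
  increments:
    - [[0.03,0,0.2,0],[0.03,0,0.4,0],[0.03,0,0.6,0],[0.03,0,0.7,0],[0.03,0,0.7,0]]

```text
t: 9.3
tool_pos: [0.6125, 0.1147, 0.0153]
orientation: [3.065, 0.652, -0.008]
force: [0.4, 0.7, 0.9]
opening: 0.0153
```

Run:
```python
from h import *
go(.6121,.1144,.0152,24)
p=camera_params("wrist");im,d=read_camera("wrist");cv2.imwrite("pics/w10c.png",cv2.resize(im[255:325,285:355],None,fx=8,fy=8,interpolation=3))
tips(("scene",))
```

```text
GO [-0.05  0.01  0.01] turn 0.0 | at [0.6125 0.1147 0.0153] yaw 24.02 tilt [-0.0032 -0.0094 -1.    ] q [ 0.11  0.36  1.58 -0.01  1.21 -0.31] F [0.4 0.7 0.9] t 9.3 op 0.0153
scene tipz [0.0301 0.0306 0.0308 0.0376 0.0381 0.0387] tcp 0.0153
pics/t_scene_9.35.png 271 205
```

View pics/w10c.png

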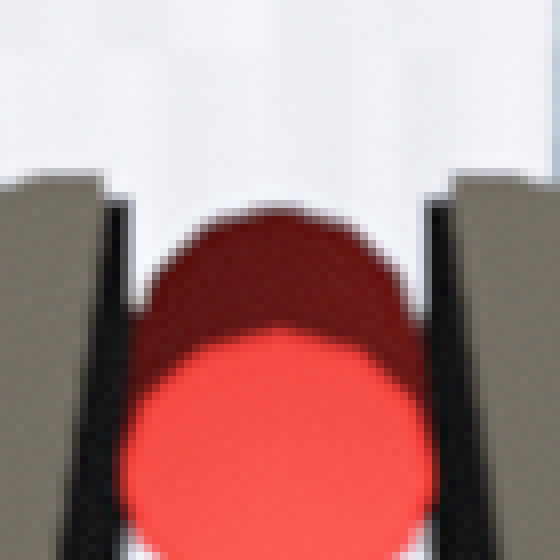

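>>> play_rows:
  increments:
    - [[0,0,0.08,0],[0,0,0.15,0],[0,0,0.2,0]]

```text
t: 9.7
tool_pos: [0.6133, 0.1149, 0.015]
orientation: [3.064, 0.652, -0.006]
force: [-5.4, 0.6, 14.5]
opening: 0.0151
```

>>> play_rows:
  increments:
    - [[0,0,0,0],[0,0,0,0],[0,0,0,0],[0,0,0,0],[0,0,0,0]]
  jaw: 3.5

```text
t: 10.2
tool_pos: [0.613, 0.1148, 0.0146]
orientation: [3.064, 0.652, -0.007]
force: [-0.2, 0.1, -0.4]
opening: 0.0346
```

Run:
```python
from h import *
go(.6121,.1144,.0152,24)
p=camera_params("wrist");im,d=read_camera("wrist");cv2.imwrite("pics/w11.png",im)
X=cloud(p,d);red=(im[...,2]>200)&(im[...,1]<110)&(abs(X[...,2]-.045)<.01);q=X[red];print(len(q),q.mean(0),(q.min(0)+q.max(0))/2,np.median(q[:,2]))
```

```text
GO [-0.1   0.   -0.06] turn 0.0 | at [0.613  0.1148 0.0146] yaw 24.03 tilt [-0.0023 -0.0093 -1.    ] q [ 0.11  0.36  1.58 -0.01  1.21 -0.31] F [-0.2  0.1 -0.4] t 10.2 op 0.0346
993 [0.61371648 0.11392788 0.04495875] [0.61371922 0.11363568 0.04494177] 0.04494924156522981
```

View pics/w11.png

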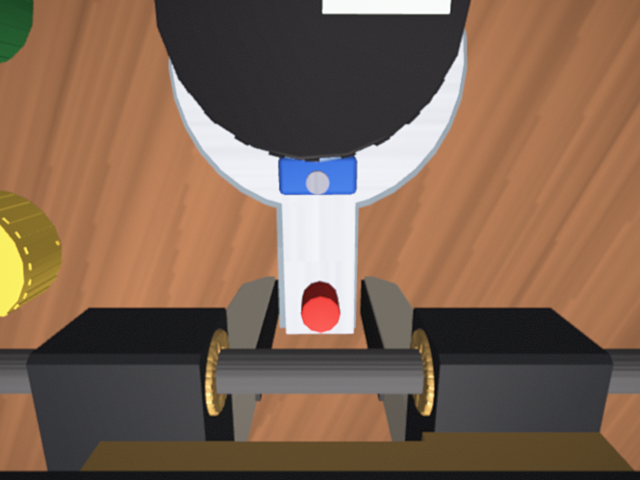

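>>> play_rows:
  increments:
    - [[0,0,-1,0],[0,0,-3,0],[0,0,-7,0],[0,0,-11,0],[0,0,-15,0]]

```text
t: 10.75
tool_pos: [0.6132, 0.1162, 0.1669]
orientation: [3.064, 0.652, -0.006]
force: [-0.2, 0.2, 0.0]
opening: 0.0347
```

Run:
```python
from h import *
go(.5745,.2004,.19,24)
```

```text
GO [-0.12 -9.25 -2.38] turn 0.0 | at [0.6132 0.1162 0.1669] yaw 24.02 tilt [-0.0019 -0.0091 -1.    ] q [ 0.11  0.22  1.46 -0.01  1.47 -0.31] F [-0.2  0.2  0. ] t 10.75 op 0.0347
```

>>> play_rows:
  increments:
    - [[-0.1,-3,-2.4,0],[-0.1,-6,-2.4,0],[-0.1,-9.2,-2.4,0],[-0.1,-9.2,-2.4,0],[-0.1,-9.2,-2.4,0]]
  jaw: 9.3

```text
t: 11.25
tool_pos: [0.5748, 0.2005, 0.191]
orientation: [3.064, 0.655, -0.005]
force: [0.7, -0.6, -0.8]
opening: 0.0708
```

>>> play_rows:
  increments:
    - [[0,0,0,0],[0,0,0,0]]

```text
t: 11.45
tool_pos: [0.5751, 0.1996, 0.1911]
orientation: [3.064, 0.653, -0.005]
force: [0.3, 0.5, 0.5]
opening: 0.0862
```

```bash
cat > cap.py <<'E'
from h import *
import sys
def cap(tag):
    go(.5745,.2004,.073,24)
    p=camera_params("wrist");im,d=read_camera("wrist");cv2.imwrite(f"pics/{tag}.png",im);X=cloud(p,d)
    m=(abs(X[...,2]-.115)<.006)&(d>0)&(np.hypot(X[...,0]-.5745,X[...,1]-.2)<.045)
    cs,_=cv2.findContours(m.astype(np.uint8),0,cv2.CHAIN_APPROX_NONE);k=max(cs,key=cv2.contourArea);e=cv2.fitEllipse(k);print(e)
    Z=np.median(X[m][:,2]);print("cap",at_z(p,*e[0],.114),Z,(X[m].min(0)+X[m].max(0))/2,X[m].max(0)-X[m].min(0))
    s=(im.min(2)>200)&m;q=X[s][:,:2];c=at_z(p,*e[0],.114)[:2];dd=q.mean(0)-c;print("stripe dir",np.degrees(np.arctan2(dd[1],dd[0])),np.linalg.norm(dd))
    red=(im[...,2]>150)&(im[...,1]<110)&(im[...,0]<110)&(abs(X[...,2]-.045)<.01)&(np.hypot(X[...,0]-.613,X[...,1]-.114)<.03);q=X[red]
    if len(q): print("pin",len(q),q.mean(0),np.median(q[:,2]))
cap(sys.argv[1])
E
python3 cap.py k1
```

```text
GO [ 0.03 -0.19 11.81] turn 0.001 | at [0.5751 0.1996 0.1911] yaw 24.06 tilt [-0.001  -0.0096 -1.    ] q [ 0.26  0.16  1.47 -0.01  1.51 -0.16] F [0.3 0.5 0.5] t 11.45 op 0.0862
((318.9154357910156, 235.8362579345703), (83.97026824951172, 85.86750793457031), 92.08893585205078)
cap [0.57379442 0.20054293 0.114     ] 0.11451019168023913 [0.57439022 0.19959896 0.11297232] [0.05686241 0.05637662 0.00783553]
stripe dir 17.219726195547832 0.012889159452323117
pin 205 [0.61352309 0.11429401 0.04495794] 0.044971849177079026
```

View pics/k1.png

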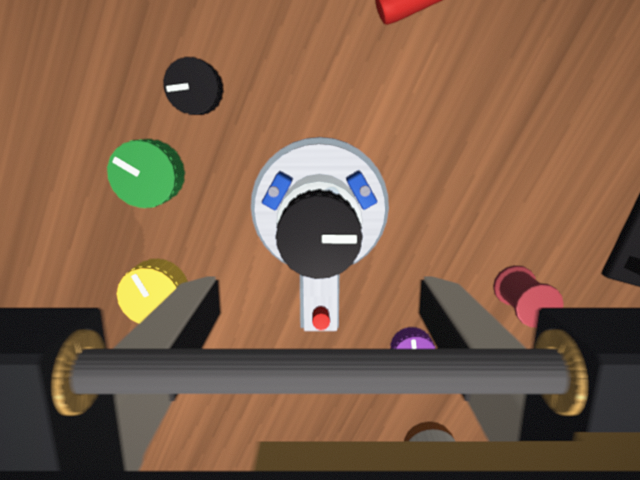

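>>> play_rows:
  increments:
    - [[-0.05,-0.1,3,0],[-0.05,-0.1,6,0],[-0.05,-0.1,8,0],[-0.05,-0.1,9,0],[-0.05,-0.1,9,0]]

```text
t: 12.0
tool_pos: [0.5732, 0.1987, 0.0992]
orientation: [3.064, 0.651, -0.01]
force: [0.0, -0.5, 0.7]
opening: 0.0931
```

>>> play_rows:
  increments:
    - [[0,0,0,0],[0,0,0,0]]

```text
t: 12.2
tool_pos: [0.5742, 0.1987, 0.1007]
orientation: [3.064, 0.651, -0.007]
force: [0.8, -0.5, 0.3]
opening: 0.093
```

```bash
python3 cap.py k2
python3 - <<'E'
from h import *
tips(("scene","side"),.08)
E
```

```text
GO [ 0.12 -0.17  2.77] turn -0.0 | at [0.5742 0.1987 0.1007] yaw 23.99 tilt [-0.0023 -0.0099 -0.9999] q [ 0.25  0.22  1.57 -0.01  1.35 -0.16] F [ 0.8 -0.5  0.3] t 12.2 op 0.093
((320.50714111328125, 288.5736083984375), (120.9475326538086, 128.19476318359375), 91.5619125366211)
cap [0.57341361 0.20117004 0.114     ] 0.1145508438172764 [0.57409266 0.19960143 0.11286689] [0.05652273 0.05636277 0.00773249]
stripe dir 13.099895804407065 0.012906777816151849
pin 23 [0.61647308 0.10795728 0.04498849] 0.04502989969952867
scene tipz [0.03   0.0303 0.0304 0.0306 0.0308 0.0309] tcp 0.1008
pics/t_scene_12.25.png 312 175
side tipz [0.03   0.03   0.03   0.03   0.0301 0.0301] tcp 0.1008
pics/t_side_12.25.png 250 232
```

View pics/k2.png

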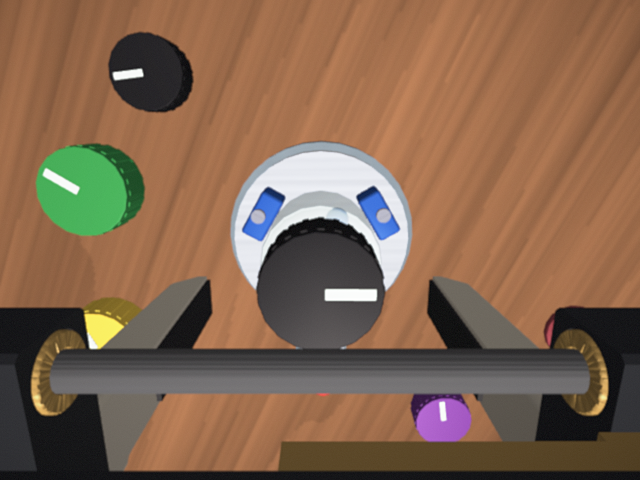

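>>> play_rows:
  increments:
    - [[0.06,-0.16,1,0],[0.06,-0.16,2,0],[0.06,-0.16,2.75,0],[0.06,-0.16,2.75,0]]

```text
t: 12.75
tool_pos: [0.5722, 0.1999, 0.0705]
orientation: [3.064, 0.652, -0.013]
force: [-0.8, -0.5, 0.3]
opening: 0.0929
```

>>> play_rows:
  increments:
    - [[0,0,0,0],[0,0,0,0]]

```text
t: 12.95
tool_pos: [0.572, 0.1999, 0.0703]
orientation: [3.064, 0.652, -0.013]
force: [-0.7, -0.6, -0.4]
opening: 0.0928
```

Run:
```python
from h import *
go(.5739,.2003,.073,24)
for n in ("scene","side"):
    p=camera_params(n);im,d=read_camera(n);u,v=map(int,proj(p,(.574,.2,.1)))
    cv2.imwrite(f"pics/k3{n}.png",cv2.resize(im[v-50:v+50,u-60:u+60],None,fx=6,fy=6,interpolation=3))
```

```text
GO [ 0.19  0.04 -0.27] turn 0.0 | at [0.572  0.1999 0.0703] yaw 24.01 tilt [-0.0064 -0.011  -0.9999] q [ 0.26  0.25  1.6  -0.01  1.3  -0.16] F [-0.7 -0.6 -0.4] t 12.95 op 0.0928
```

View pics/k3scene.png

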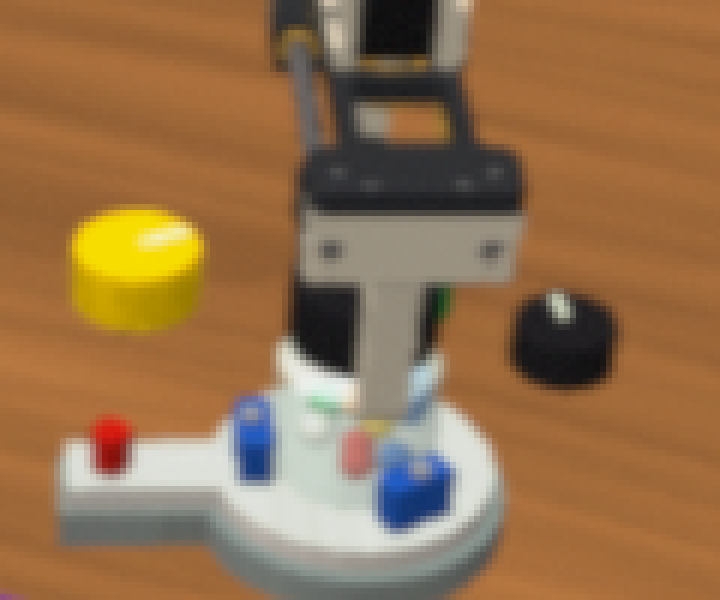

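View pics/k3side.png

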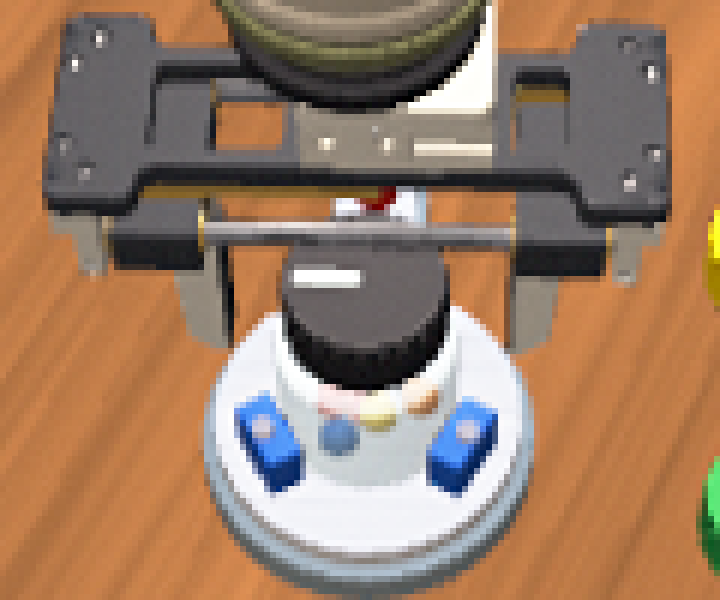

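Run:
```python
from h import *
p=camera_params("scene");im,d=read_camera("scene");X=cloud(p,d);u,v=map(int,proj(p,(.574,.2,.1)))
print(u,v)
s=read_state();T=R.from_rotvec(s["orientation"])
u0=u-60+385//6
for vv in range(v-50+400//6,v-50+435//6): print(vv,im[vv,u0],X[vv,u0].round(4))
for z in (-.02,-.015,-.01,0): print(z,proj(p,s["tool_pos"]+T.apply([.055,0,z])))
go(.5739,.2003,.075,24)
```

```text
373 236
252 [124 139 148] [0.629  0.2271 0.1006]
253 [123 138 148] [0.6271 0.2268 0.0966]
254 [117 132 140] [0.6292 0.2275 0.0955]
255 [100 124 133] [0.6232 0.2261 0.0882]
256 [102 149 161] [0.5979 0.2194 0.066 ]
257 [112 160 170] [0.5992 0.2199 0.0643]
-0.02 (np.float64(375.58004382799714), np.float64(253.73245607025302))
-0.015 (np.float64(375.41021090163997), np.float64(255.5595846964981))
-0.01 (np.float64(375.24135273908786), np.float64(257.37622643489186))
0 (np.float64(374.90652732875867), np.float64(260.9784083269943))
GO [ 0.14  0.03 -0.41] turn 0.0 | at [0.5725 0.2    0.0709] yaw 24.01 tilt [-0.0053 -0.0106 -0.9999] q [ 0.26  0.25  1.6  -0.01  1.3  -0.16] F [-0.   0.1  1.1] t 13.1 op 0.0926
```

>>> play_rows:
  increments:
    - [[0.14,0.03,-0.3,0],[0.14,0.03,-0.3,0],[0.14,0.03,-0.3,0]]

```text
t: 13.4
tool_pos: [0.5743, 0.2004, 0.0744]
orientation: [3.064, 0.652, -0.01]
force: [-0.6, 0.2, -0.5]
opening: 0.0929
```

Run:
```python
from h import *
go(.5739,.2003,.0735,24)
```

```text
GO [-0.04 -0.01  0.09] turn 0.0 | at [0.5743 0.2004 0.0744] yaw 24.01 tilt [-0.0045 -0.0105 -0.9999] q [ 0.26  0.25  1.59 -0.01  1.3  -0.16] F [-0.6  0.2 -0.5] t 13.4 op 0.0929
```

Centred. I'll close gently first to see whether either side pushes.

>>> play_rows:
  increments:
    - [[0,0,0.05,0],[0,0,0.05,0],[0,0,0.05,0],[0,0,0.05,0],[0,0,0.05,0]]
  jaw: 5
  squeeze: 10

```text
t: 13.9
tool_pos: [0.5743, 0.2004, 0.0738]
orientation: [3.064, 0.652, -0.01]
force: [0.9, 0.6, 0.1]
opening: 0.0576
```

>>> play_rows:
  increments:
    - [[0,0,0,0],[0,0,0,0]]

```text
t: 14.1
tool_pos: [0.574, 0.2002, 0.0738]
orientation: [3.064, 0.652, -0.012]
force: [-2.4, -1.1, 2.1]
opening: 0.0557
```

Run:
```python
from h import *
go(.5739,.2003,.0735,24);print(read_state()["wrist_torque"])
for n in ("side",):
    p=camera_params(n);im,d=read_camera(n);u,v=map(int,proj(p,(.574,.2,.1)))
    cv2.imwrite(f"pics/k4{n}.png",cv2.resize(im[v-50:v+50,u-60:u+60],None,fx=6,fy=6,interpolation=3))
```

```text
GO [-0.   -0.01  0.03] turn 0.0 | at [0.574  0.2002 0.0738] yaw 24.01 tilt [-0.0052 -0.0108 -0.9999] q [ 0.26  0.25  1.59 -0.01  1.3  -0.16] F [-2.4 -1.1  2.1] t 14.1 op 0.0557
[-0.22582751  0.296862    0.0370715 ]
```

View pics/k4side.png

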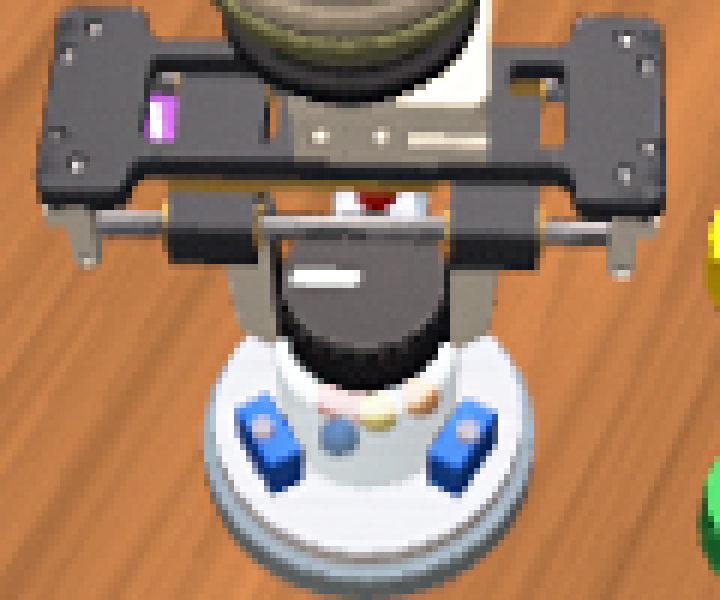

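>>> play_rows:
  increments:
    - [[0,0,0,0],[0,0,0,0],[0,0,0,0]]
  jaw: 4
  squeeze: 58

```text
t: 14.45
tool_pos: [0.574, 0.2003, 0.0738]
orientation: [3.064, 0.652, -0.011]
force: [-1.8, -0.7, 1.0]
opening: 0.0544
```

>>> play_rows:
  increments:
    - [[0,0,0,-0.05],[0,0,0,-0.1],[0,0,0,-0.15]]

```text
t: 14.75
tool_pos: [0.5742, 0.2005, 0.0741]
orientation: [3.006, 0.882, -0.011]
force: [-0.9, 0.6, 2.4]
opening: 0.0545
```

Run:
```python
from h import *
go(.574,.2003,.0738,24);print(read_state()["wrist_torque"])
```

```text
GO [-0.03  0.    0.03] turn 0.152 | at [0.5742 0.2005 0.0741] yaw 32.71 tilt [-0.0046 -0.0102 -0.9999] q [ 0.26  0.25  1.59 -0.01  1.3  -0.31] F [-0.9  0.6  2.4] t 14.75 op 0.0545
[ 0.13827292 -0.02042501 -0.23968406]
```

>>> play_rows:
  increments:
    - [[0,0,0,-0.1],[0,0,0,-0.2],[0,0,0,-0.3]]

```text
t: 15.05
tool_pos: [0.5741, 0.2006, 0.0747]
orientation: [2.839, 1.328, -0.014]
force: [-5.2, -1.2, 6.8]
opening: 0.0542
```

```bash
cat > st.py <<'E'
from h import *
go(.574,.2003,.0738,24);print(read_state()["wrist_torque"])
p=camera_params("side");im,d=read_camera("side");X=cloud(p,d);u,v=map(int,proj(p,(.574,.2,.1)))
m=(np.hypot(X[...,0]-.574,X[...,1]-.2)<.022)&(X[...,2]>.105)&(X[...,2]<.15)
s=m&(im.min(2)>150)
print("topz",np.median(X[m&~s][:,2]))
t=read_state()["t"]
if s.sum():
    vv,uu=np.nonzero(s);q=at_z(p,uu.mean(),vv.mean(),np.median(X[m&~s][:,2]));print("stripe",np.degrees(np.arctan2(q[1]-.2005,q[0]-.574)))
cv2.imwrite(f"pics/s{t:.1f}.png",cv2.resize(im[v-50:v+50,u-60:u+60],None,fx=6,fy=6,interpolation=3));print(f"pics/s{t:.1f}.png")
E
python3 st.py
```

```text
GO [-0.03  0.01  0.09] turn 0.456 | at [0.5741 0.2006 0.0747] yaw 50.13 tilt [-0.0048 -0.0102 -0.9999] q [ 0.26  0.25  1.59 -0.01  1.31 -0.62] F [-5.2 -1.2  6.8] t 15.05 op 0.0542
[-0.25157472  0.70972525 -0.18066676]
topz 0.11715704203934435
stripe 52.131299041337414
pics/s15.1.png
```

>>> play_rows:
  increments:
    - [[0,0,-0.05,-0.1],[0,0,-0.1,-0.2],[0,0,-0.15,-0.3],[0,0,-0.15,-0.4]]

```text
t: 15.5
tool_pos: [0.5741, 0.2004, 0.0771]
orientation: [2.51, 1.88, -0.016]
force: [-6.5, -1.9, 8.3]
opening: 0.0545
```

```bash
python3 st.py
```

```text
GO [-0.01 -0.    0.33] turn 0.867 | at [0.5741 0.2004 0.0771] yaw 73.66 tilt [-0.0049 -0.0104 -0.9999] q [ 0.26  0.25  1.59 -0.01  1.31 -1.03] F [-6.5 -1.9  8.3] t 15.5 op 0.0545
[-0.42749788  0.88276623 -0.12159936]
topz 0.11950355521873501
pics/s15.6.png
```

>>> play_rows:
  increments:
    - [[0,0,-0.05,-0.1],[0,0,-0.1,-0.2],[0,0,-0.15,-0.3],[0,0,-0.15,-0.39],[0,0,-0.15,-0.39]]

```text
t: 16.05
tool_pos: [0.574, 0.1999, 0.0783]
orientation: [2.09, 2.34, -0.018]
force: [-0.6, -3.6, -1.2]
opening: 0.0543
```

```bash
python3 st.py; python3 cap.py k5
```

```text
GO [0.04 0.   0.45] turn 1.265 | at [0.574  0.1999 0.0783] yaw 96.46 tilt [-0.0051 -0.0112 -0.9999] q [ 0.26  0.25  1.59 -0.01  1.31 -1.42] F [-0.6 -3.6 -1.2] t 16.05 op 0.0543
[-0.42321458 -0.17353969  0.0227744 ]
topz nan
pics/s16.1.png
GO [0.05 0.05 0.52] turn 1.261 | at [0.5741 0.1999 0.0783] yaw 96.27 tilt [-0.005  -0.0113 -0.9999] q [ 0.26  0.25  1.59 -0.01  1.31 -1.42] F [ 0.3 -2.8 -1.2] t 16.1 op 0.0544
((319.7120666503906, 301.8462219238281), (102.66950988769531, 190.0335693359375), 90.40019989013672)
cap [0.56762965 0.19927344 0.114     ] 0.1190019182176156 [0.56673788 0.19909322 0.11500534] [0.04078938 0.08403356 0.01198811]
stripe dir 65.03082850289718 0.014809646758290364
pin 144 [0.60855375 0.11245072 0.04483618] 0.044813295550638316
  return _methods._mean(a, axis=axis, dtype=dtype,
  ret = ret.dtype.type(ret / rcount)
```

View pics/k5.png

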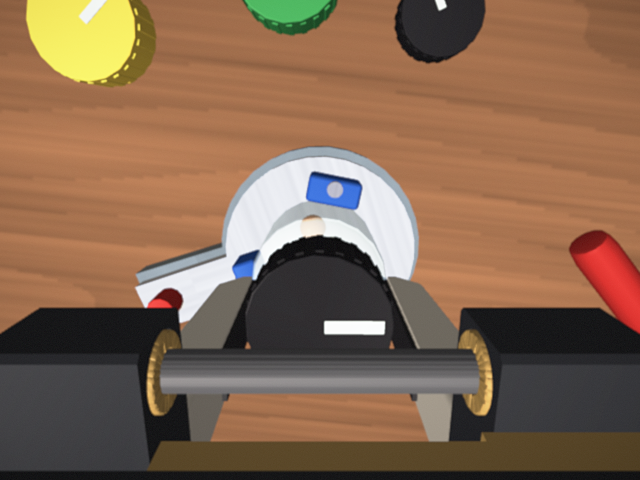

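>>> play_rows:
  increments:
    - [[0,0,-0.3,0],[0,0,-0.8,0],[0,0,-1.4,0],[0,0,-2,0]]

```text
t: 16.55
tool_pos: [0.5745, 0.2006, 0.0993]
orientation: [2.095, 2.335, -0.017]
force: [-0.4, -0.8, 0.4]
opening: 0.0543
```

Run:
```python
from h import *
go(.574,.2003,.111,96)
```

```text
GO [-0.03 -0.06 -1.17] turn 0.004 | at [0.5745 0.2006 0.0993] yaw 96.21 tilt [-0.0041 -0.0106 -0.9999] q [ 0.26  0.23  1.57 -0.01  1.35 -1.42] F [-0.4 -0.8  0.4] t 16.55 op 0.0543
```

>>> play_rows:
  increments:
    - [[0,0,-0.5,0],[0,0,-0.9,0],[0,0,-1.2,0],[0,0,-1.2,0],[0,0,-1.2,0]]

```text
t: 17.05
tool_pos: [0.5745, 0.2007, 0.1112]
orientation: [2.095, 2.335, -0.017]
force: [-0.4, -0.3, 0.1]
opening: 0.0542
```

>>> play_rows:
  increments:
    - [[0,0,0,0],[0,0,0,0],[0,0,0,0]]

```text
t: 17.35
tool_pos: [0.5743, 0.2006, 0.1109]
orientation: [2.095, 2.336, -0.018]
force: [-0.2, -0.5, -1.0]
opening: 0.0544
```

Run:
```python
from h import *
go(.574,.2003,.111,96)
for n in ("scene","side"):
    p=camera_params(n);im,d=read_camera(n);X=cloud(p,d);u,v=map(int,proj(p,(.574,.2,.1)))
    cv2.imwrite(f"pics/f{n}.png",cv2.resize(im[v-60:v+40,u-60:u+60],None,fx=6,fy=6,interpolation=3))
    red=(im[...,2]>120)&(im[...,1]<70)&(np.hypot(X[...,0]-.613,X[...,1]-.114)<.03);q=X[red];print(n,len(q),q.mean(0),q[:,2].max()) if len(q) else 0
p=camera_params("wrist");im,d=read_camera("wrist");cv2.imwrite("pics/fw.png",im);X=cloud(p,d)
red=(im[...,2]>130)&(im[...,1]<110)&(im[...,0]<110)&(abs(X[...,2]-.045)<.01)&(np.hypot(X[...,0]-.613,X[...,1]-.114)<.03);q=X[red];print(len(q),q.mean(0) if len(q) else 0)
go(.574,.2003,.111,96)
```

```text
GO [-0.03 -0.04 -0.01] turn 0.004 | at [0.5743 0.2006 0.1109] yaw 96.21 tilt [-0.0048 -0.0108 -0.9999] q [ 0.26  0.22  1.56 -0.01  1.37 -1.42] F [-0.2 -0.5 -1. ] t 17.35 op 0.0544
scene 40 [0.61913196 0.11612115 0.03901901] 0.04524710265220566
403 [0.61305916 0.11322457 0.04478042]
GO [-0.03 -0.05  0.01] turn 0.004 | at [0.5744 0.2006 0.1111] yaw 96.21 tilt [-0.0045 -0.0107 -0.9999] q [ 0.26  0.22  1.56 -0.01  1.37 -1.42] F [-0.   0.5 -0.1] t 17.5 op 0.0541
```

View pics/fscene.png

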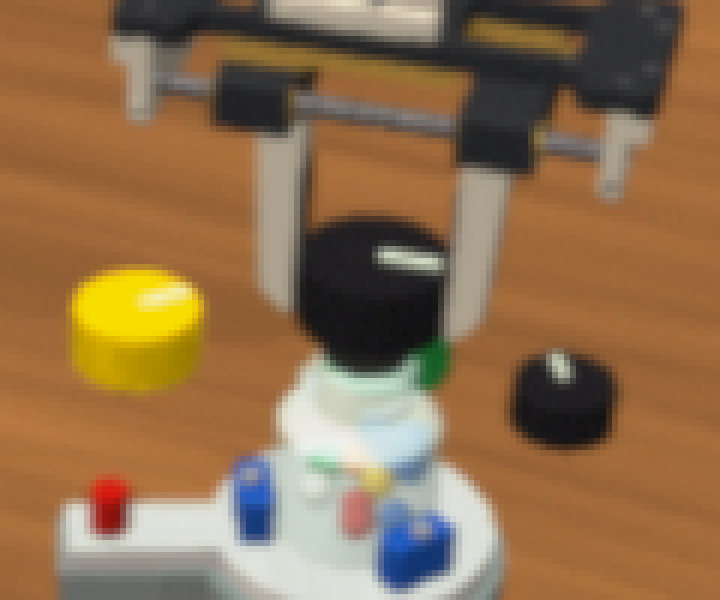

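View pics/fside.png

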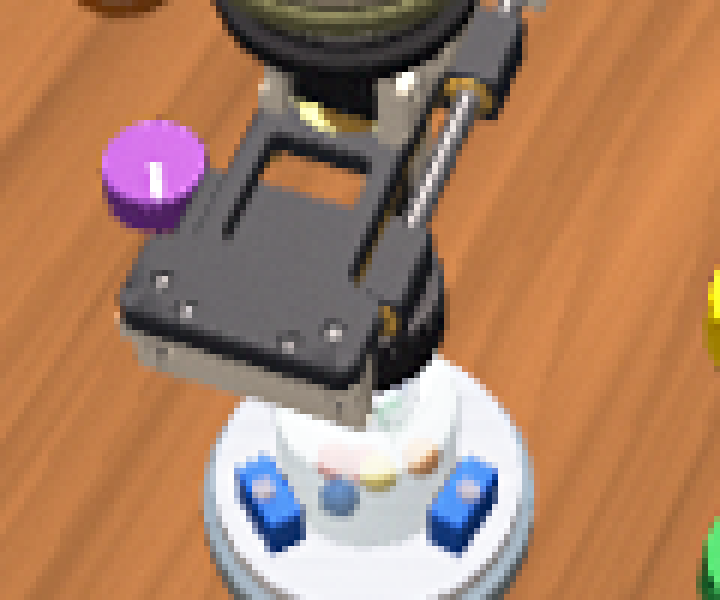

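View pics/fw.png

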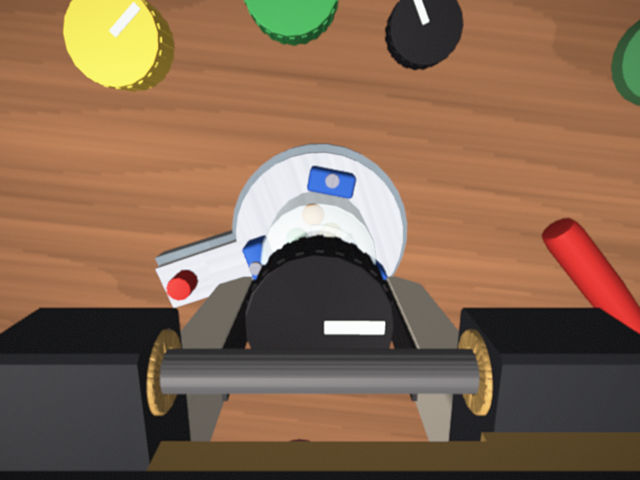

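Run:
```python
from h import *
p=camera_params("wrist");im,d=read_camera("wrist");X=cloud(p,d)
q=X[290:320,270:320].reshape(-1,3);print(np.median(q,0)); q=X[310:345,280:365].reshape(-1,3);print("topz",np.median(q[:,2]))
r=(X[...,2]>.145)&(X[...,2]<.16)&(np.hypot(X[...,0]-.574,X[...,1]-.2)<.027);print((X[r].min(0)+X[r].max(0))/2)
go(.574,.2003,.111,96);print(read_state()["dq"].round(4))
```

```text
[0.56780461 0.19079351 0.15193888]
topz 0.15184329495691626
[0.56716767 0.20001051 0.15249454]
GO [-0.03 -0.05  0.01] turn 0.004 | at [0.5745 0.2007 0.1111] yaw 96.21 tilt [-0.0043 -0.0107 -0.9999] q [ 0.26  0.22  1.56 -0.01  1.37 -1.42] F [ 0.1  0.3 -1.6] t 17.55 op 0.0546
[-0.0011  0.0007  0.0001 -0.0023  0.0025  0.0019]
```

The cap top is at z = 0.152, so its lower edge is at about 0.124, 21 mm above the mouth. It is still and level, so I'm handing in.

```bash
python3 -c "
from plant import *
print(close_job());print(read_state()['tool_pos'],read_state()['opening'])"
```

```text
the job is handed in; nothing more can be done
None
the job is handed in; nothing more can be done
```

The pin is home in the turntable's hole and released. The cap came off with one 72° anticlockwise grasp, and I handed the job in still holding it over the jar. No verdict is reported.

- **Pin:** The top of its head measured z ≈ 0.045 m, which is what fully seated should give. The last wrist reading put it within about 1 mm of its seated position. I did not measure the turntable angle itself; the arm showed no visible turn in the last pictures.
- **Cap:** The stripe stayed lined up with the jaws through the turn. The twisting torque and upward push had dropped to about zero before I lifted. At hand-in its top was at z ≈ 0.152 m, so its lower edge was about 21 mm above the mouth. The gripper was within about 1 mm of the jar's axis, tilted about 0.01 rad and still, with a 58 N squeeze.

**What disagreed or went wrong:**
- The given `tips_ahead` of +11 mm did not match the pictures, which put the fingertips about 15 mm behind the TCP. My first grasp therefore closed above the pin's head without moving it. I worked from the measured offset after that.
- The last estimate of the cap's centre, from its partly hidden top, was 7 mm off along x. I trusted the gripper's position instead.
- I did not measure the bystanders at the end. Those visible in the last pictures looked undisturbed.

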